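# Trip test of the bench's residual-current breaker

## Robot

A 7-joint arm with a two-finger parallel gripper is mounted at the origin on a cart in front of the work surface, level with it; the furniture and walls round the work are solid. World frame = base frame: x ahead of the robot, y to its left, z up, the work surface at z = 0. Lengths are in m, angles in rad, forces in N, time in s.
With the tool pointing down it reaches from about 0.425 to 0.925 m from the base axis. Payload 6.8 kg.
Tool frame: the origin (TCP) lies on the centre line of the jaws, within the pads' length; the fingertips stand 17 mm ahead of it and the grasp point (between the pads) lies 2 mm behind it; y points along the fingers, x is the direction in which the jaws open and shut, and the axes are right-handed (so a half turn about y gives the same grasp; the last joint's range is limited). The gripper opens to 85 mm and grips with 20 to 120 N. Pads are 22 mm wide; open, the fingers measure 114 mm over their backs; the gripper's body (76 mm by 85 mm) begins 54 mm behind the grasp point. The pads swing forward as they close: fully open they stand 13 mm farther back than shut.
Start: joints at [1.085, 0.477, 0.022, 1.555, -0.011, 1.109, -0.083], TCP at [0.249, -0.627, 0.221] pointing down, gripper open.
Joint ranges: [-2.96, 2.96], [-0.34, 2.1], [-1.41, 1.46], [0.24, 2.44], [-1.37, 4.51], [0.17, 1.92], [-2.96, 2.96]. Speed limits (rad/s): [2.39, 2.39, 3.14, 3.14, 3.14, 3.14, 3.14].

## Interface

Orientations are given as a unit quaternion [w, x, y, z].
In Python, from station import bot, vision gives the robot as it stands.
- The arm moves only by the tool move_arm, never from a script. Its argument "rows" is a list of rows, each a list of 7 numbers: the shift along the tool's x, y, z in cm, then the turn, a rotation vector about the tool's x, y, z in degrees, then the opening, from 0 (shut) to 1 (fully open). A call has 1 to 12 rows; each row is the pose to reach, as a shift and turn from the pose measured when the call began, along the tool's axes at that moment; what a row does not reach only later rows make up. A row lasts 1/10 s, in which the tool goes at most 50 mm and 8.59 degrees, less where a joint would pass 70% of its speed; a pose out of reach is approached as far as the arm can. A call with a gripper value outside its range is refused whole. The fingers move at their own pace and stop on an object; "squeeze" is the grip in N (left out, the last holds). Time passes only in rows, so rows that repeat a pose let the fingers close. It gives the time, the measured TCP pose, the force and the opening at its end, in the units of the state.
- bot.get_obs(): the state, without advancing time (a new reading comes with each control period).
- vision.read_camera(name): name is "scene" or "top" or "wrist"; returns (picture, depth): 400x640x3 uint8, blue, green, red; 400x640 float32, m along the optical axis (not along the pixel's ray), 0 where there is no reading.
- vision.get_calibration(name): a dict with "K" (3x3 intrinsics, pixels), "k1" (the pictures are not rectified: a ray, as slopes to the right and down, at radius r is drawn at 1 + k1 r^2 times it, then the intrinsics apply), "T" (4x4, takes a point from camera to world coordinates). Camera axes: x right, y up, looking along -z (the intrinsics and any distortion apply to the point x, -y, -z); pixel columns grow to the right and rows downward; lengths in m; the calibration is good to about 2 mm. A picture is of the moment at which its call begins: read the wrist's pose just before it. get_calibration takes no time and is no camera call; for the wrist camera it gives the pose at the moment of the call.
- bot.hand_in(): hands the job in, once; it reports no verdict.
The state is a dict: "t": time; "q": joint angles; "joint_vel": joint speeds; "joint_torque": joint torques, N m; "eef_pos": TCP position; "tool_rot": TCP orientation; "contact_force": force on the tool from outside, world axes, zero at the start; "torque": the same for the moment, N m; "gripper_width": opening from 0.0 (shut) to 1.0 (fully open).
Only numpy, scipy, OpenCV 4.12 (cv2) and the standard library are available. Lean on these libraries where they do the work, as an engineer would, in place of code of your own. Each camera call takes 0.05 s, during which the arm holds its last target.

## Task

Do the regular trip test on the small distribution box: pull its cover all the way down, press the test button of the wide breaker so that the breaker's lever drops by itself, lift that lever fully back up, and push the cover back up until it is shut. The narrow main switch beside the breaker must stay on, and the things standing round the box stay where they are.

Things in the scene. Friction and masses are not known exactly. Their poses are not given: they have to be found in the camera images.
- console: Grey distribution box, 224 wide, 116 high, 74 deep, leaning back 30 deg on a fixed stand. Origin: bench, below the middle of the cover's hinge; x away from the robot, z up. Its face rises along F=(0.5,0,0.866), faces out along N=(-0.866,0,0.5). Recess: 6 mm walls stand 44 mm proud of an aluminium plate all round; inside 212 wide, from 8 to 112 mm from the hinge along F.
- cover_hinge (a point): Middle of the cover's hinge axis, 50 mm above the console's origin; the axis runs along the console's y at the lower edge of the box face.
- cover (a joint): Cover angle, rad: 0 = shut on the box face, 2.094 = fully down, lying level at the hinge's height and pointing away from the box. Grows as its upper edge is pulled out and down. A friction hinge (1.5 N at the loop) holds it where it is left; may start ajar. Grey frame 8 mm thick with a clear window, 224 wide, upper edge 115 mm from the hinge.
- cover_bar (a point): Middle of the steel pull loop's bar on the cover's free edge, in the cover's plane, 152 mm from the hinge axis. Round bar 10 mm thick, along the hinge direction, straight for 88 mm; 32 mm free gap between bar and cover edge. Can be pinched from above with a finger through the loop; turns between the pads. z axis from hinge to bar, x into the box when shut.
- rcd: The wide breaker module: white, 84 wide (y), 45 high, front 6 mm proud of the plate, with a wide lever and, 41 mm right of the lever as the robot sees it, a square test button. Origin: module's middle on the plate; axes as the console's. It is left or right of the main switch.
- test_button (a joint): Travel of the test button, m: 0 = out, 0.006 = fully in; it moves straight into the box (along -N). It takes about 5 N, trips the lever at about 4 mm and springs back.
- test_button_top (a point): Middle of the outer face of the test button: a grey square block in a black bezel, 14.5 x 14.5 mm, standing 9 mm proud of the breaker's front (15 mm of the mounting plate). Its -x axis points out of the face (N), y along the hinge, z up the face (F).
- rcd_lever (a joint): Angle of the wide breaker's lever, rad: 0 = up (on), leaning 20 degrees up from N; 0.698 = down (tripped), leaning 20 degrees down. A snap spring holds it at either end; lifting takes about 1 to 2 N at the tip and it snaps over beyond the middle.
- rcd_lever_tip (a point): Middle of the outer end of the breaker's lever: a black bar 28 wide along the hinge direction, 9 to 11 thick. It swings about an axis on the plate's surface (along the hinge direction) 27.5 mm from this point and stands about 20 mm proud of the breaker's front. Axes as test_button_top when up.
- main_lever (a joint): Angle of the narrow main switch's lever, rad: 0 = up (on), 0.698 = down (off). Must stay up. It stays where it is pushed.
- main_lever_tip (a point): Middle of the outer end of the main switch's lever, 18 mm wide, otherwise like the breaker's. The main switch is a white module 40 mm wide without a button, its middle 92 mm beside the breaker's.
- dropper_bottle: White dropper bottle with a pointed cap, 38 mm across, 106 mm tall, standing left of the box; origin at its underside. Leave alone.
- tape_black: Roll of black tape lying flat, 61 mm across, 18 mm high, right of the box; origin at its underside. Leave alone.
- flux_pot: Small round flux pot with a white lid, 42 mm across, 23 mm high, left of the box; origin at its underside. Leave alone.

How it is judged:
By the outcome, as a careful person would: the job done as asked, in the order asked, and still so for the second after the job is handed in, with the robot touching nothing.
It also fails if it takes over 72 s, if anything falls off the work surface, if the arm or the gripper's body presses on something with over 40 N, if the wrist force passes 120 N, or if a joint passes its speed limit or range.

## Working session

There is one attempt and no reset: what is moved stays moved. The work goes in short steps, Python scripts to look and compute and a tool call to move; the robot and the scene stay as the last step left them, time stands still between calls to the robot, and variables do not carry over. Pictures are saved under pics/ and viewed, and the job is handed in when it is done.

Besides the shell and the picture viewer there is one more tool, called after ">>>" as name(argument=value, ...), one argument or row to a line, values as JSON. move_arm: Moves the arm, as the interface text tells. Its arguments: {"type":"object","properties":{"rows":{"type":"array","items":{"type":"array","items":{"type":"number"}}},"squeeze":{"type":"number"}},"required":["rows"]}

```bash
ls; mkdir -p pics
python3 - <<'E'
from station import bot, vision
import cv2
print(bot.get_obs())
for n in ("scene","top"):
    c=vision.get_calibration(n);print(n,c)
    im,d=vision.read_camera(n);cv2.imwrite(f"pics/{n}0.png",im)
    import numpy as np; np.save(f"pics/{n}0.npy",d)
E
```

```text
pics
{'t': 0.0, 'q': array([ 1.08487541,  0.47780722,  0.02234802,  1.55642302, -0.01150856,
        1.10928659, -0.08308466]), 'joint_vel': array([-4.80780665e-05, -7.89076531e-04,  5.73669612e-04,  6.21710136e-05,
        8.79298504e-05,  9.64630862e-04, -1.57873359e-03]), 'joint_torque': array([-9.32926099e-06, -5.96441674e+01,  1.60841670e+00, -2.81189561e+01,
        1.27169615e-02,  9.37143923e-03,  2.29093740e-05]), 'eef_pos': array([ 0.24877064, -0.62684932,  0.22043311]), 'tool_rot': array([ 0.58532194, -0.5846862 ,  0.39775217, -0.39665284]), 'contact_force': array([0.77670407, 1.09142884, 1.20839136]), 'torque': array([-0.04669413,  0.01955925, -0.0236064 ]), 'gripper_width': 1.0038502699483838}
scene {'K': array([[365.77335451,   0.        , 315.26259982],
       [  0.        , 365.77335451, 195.42530216],
       [  0.        ,   0.        ,   1.        ]]), 'k1': -0.0319994712878496, 'T': array([[-0.80948762,  0.43504565, -0.39429059,  0.20067613],
       [-0.58701738, -0.61322854,  0.52854646,  0.2251312 ],
       [-0.01184841,  0.65930724,  0.75178027,  0.7665023 ],
       [ 0.        ,  0.        ,  0.        ,  1.        ]])}
top {'K': array([[379.82600924,   0.        , 316.31486279],
       [  0.        , 379.82600924, 196.25973225],
       [  0.        ,   0.        ,   1.        ]]), 'k1': -0.031036153439817585, 'T': array([[-0.00840565,  0.99938696, -0.0339859 ,  0.50032484],
       [-0.99990617, -0.00803267,  0.01109618, -0.2047034 ],
       [ 0.01081638,  0.03407598,  0.99936071,  1.09126051],
       [ 0.        ,  0.        ,  0.        ,  1.        ]])}
```

View pics/scene0.png

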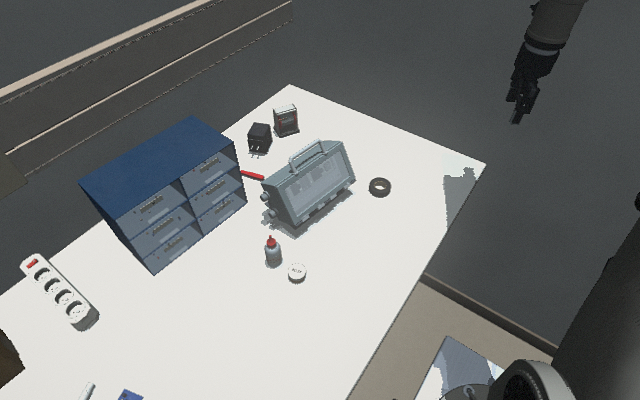

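View pics/top0.png

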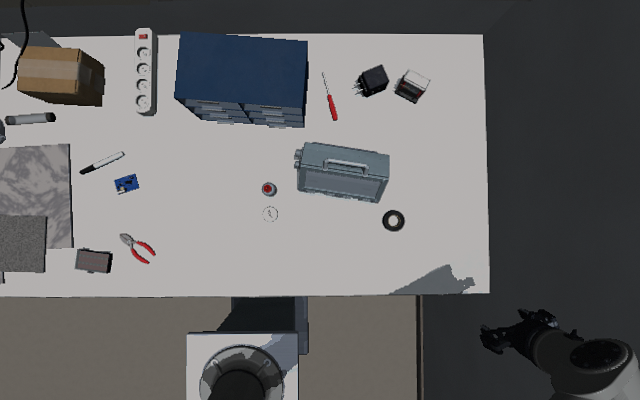

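```bash
cat > h.py <<'E'
import numpy as np, cv2
from station import bot, vision
from scipy.spatial.transform import Rotation as R
def ray(c,u,v):
    K=c['K'];a=(u-K[0,2])/K[0,0];b=(v-K[1,2])/K[1,1]
    r=np.hypot(a,b);s=r
    for _ in range(20): s=r/(1+c['k1']*s*s)
    f=s/r if np.isscalar(r) and r>0 else np.where(r>0,s/np.maximum(r,1e-9),1)
    return a*f,b*f
def unproj(c,u,v,d):
    a,b=ray(c,u,v);T=c['T']
    P=np.stack([a*d,-b*d,-d],-1)
    return P@T[:3,:3].T+T[:3,3]
def proj(c,P):
    P=np.atleast_2d(P);T=c['T'];q=(P-T[:3,3])@T[:3,:3]
    a=q[:,0]/-q[:,2];b=-q[:,1]/-q[:,2];f=1+c['k1']*(a*a+b*b)
    K=c['K'];return np.stack([a*f*K[0,0]+K[0,2],b*f*K[1,1]+K[1,2]],-1)
def cloud(n,d):
    c=vision.get_calibration(n);v,u=np.mgrid[0:400,0:640].astype(float)
    P=unproj(c,u.ravel(),v.ravel(),d.ravel().astype(float)).reshape(400,640,3);P[d<=0]=np.nan;return P
def toolpose():
    o=bot.get_obs();w,x,y,z=o['tool_rot'];return o['eef_pos'],R.from_quat([x,y,z,w]),o
def crop(im,u0,v0,u1,v1,s):
    return cv2.resize(im[v0:v1,u0:u1],None,fx=s,fy=s,interpolation=cv2.INTER_CUBIC)
E
python3 - <<'E'
from h import *
a=cv2.imread('pics/top0.png');b=cv2.imread('pics/scene0.png')
cv2.imwrite('pics/c_top.png',crop(a,260,120,420,240,5))
cv2.imwrite('pics/c_scene.png',crop(b,240,110,400,230,5))
for n in('top','scene'):
    P=cloud(n,np.load(f'pics/{n}0.npy'))
    pts={'top':[(345,162),(300,143),(390,152),(297,196),(384,203),(269,189),(393,220),(270,214)],'scene':[(310,157),(380,186),(270,220),(345,145),(262,180),(295,228),(355,180)]}[n]
    for u,v in pts: print(n,u,v,np.round(P[v,u],3))
E
```

```text
top 345 162 [ 0.613 -0.284  0.186]
top 300 143 [ 0.692 -0.171 -0.001]
top 390 152 [ 0.664 -0.431  0.003]
top 297 196 [nan nan nan]
top 384 203 [ 0.516 -0.411  0.003]
top 269 189 [ 0.555 -0.091  0.086]
top 393 220 [ 0.467 -0.436  0.003]
top 270 214 [ 0.488 -0.086  0.024]
scene 310 157 [ 0.615 -0.311  0.141]
scene 380 186 [ 0.474 -0.45  -0.001]
scene 270 220 [ 0.651 -0.176 -0.002]
scene 345 145 [ 0.651 -0.541 -0.001]
scene 262 180 [ 0.763 -0.272  0.001]
scene 295 228 [ 0.577 -0.19   0.004]
scene 355 180 [ 0.52  -0.383  0.053]
```

View pics/c_top.png

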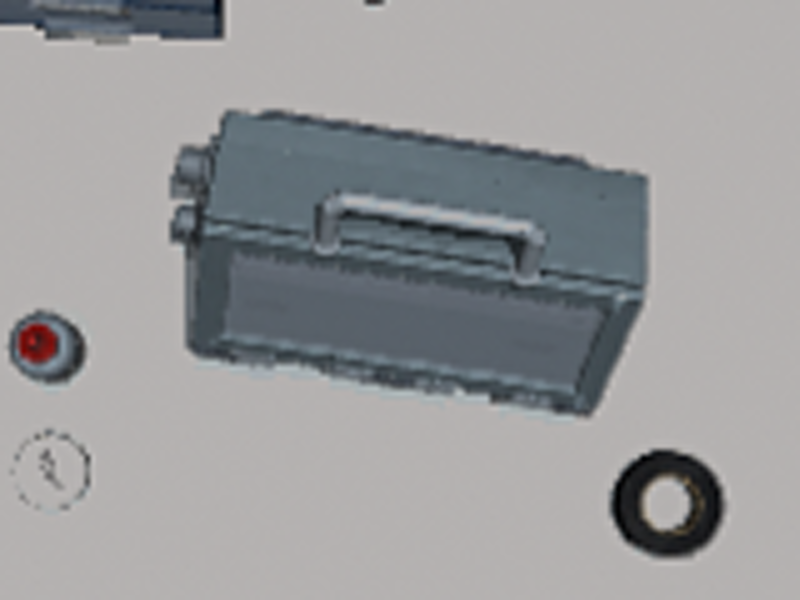

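View pics/c_scene.png

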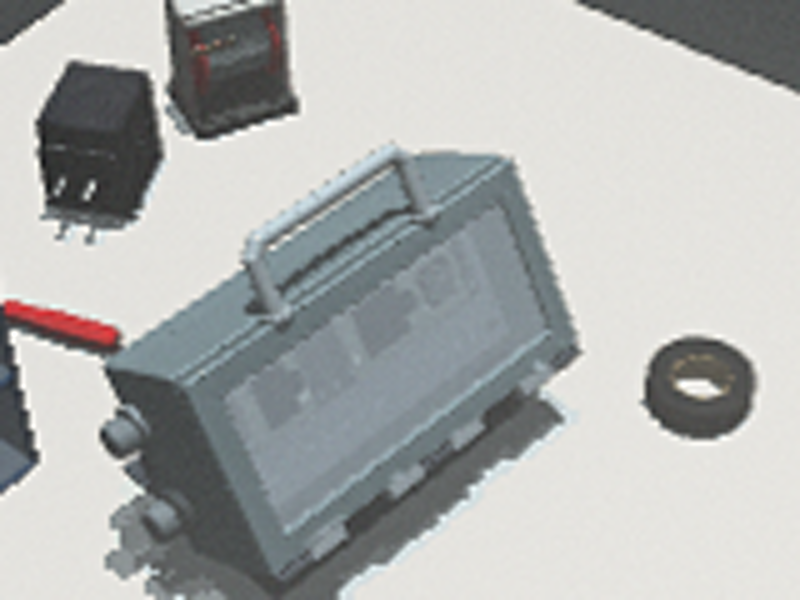

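```bash
cat > fit.py <<'E'
from h import *
from scipy.optimize import least_squares
F=np.array([.5,0,.866]);N=np.array([-.866,0,.5]);Y=np.array([0,1,0])
def world(p,L): # console->world
    c,s=np.cos(p[2]),np.sin(p[2]);M=np.array([[c,-s,0],[s,c,0],[0,0,1]]);return np.atleast_2d(L)@M.T+[p[0],p[1],0]
def coverpt(phi,r,y,e): # r along cover, e outward
    C,S=np.cos(phi),np.sin(phi);f=F*C+N*S;n=N*C-F*S
    return np.array([0,0,.05])+r*f+y*Y+e*n
E
cat > f1.py <<'E'
from fit import *
ct=vision.get_calibration('top');cs=vision.get_calibration('scene')
kt={'br':(592,412),'bl':(188,350),'tr':(640,297),'tl':(190,235),'bar':(432,215)}
ks={'br':(578,350),'bl':(280,578),'tr':(512,160),'tl':(180,384),'bar':(322,200)}
def model(p,e):
    phi=p[3];d={'br':(.0,-.112,e),'bl':(.0,.112,e),'tr':(.115,-.112,e),'tl':(.115,.112,e),'bar':(.152,0,0)}
    return {k:world(p,coverpt(phi,*v))[0] for k,v in d.items()}
for e in (0.004,0.008):
    def res(p):
        m=model(p,e);o=[]
        for c,k,u0,v0 in((ct,kt,260,120),(cs,ks,240,110)):
            for n,(a,b) in k.items():
                q=proj(c,m[n])[0];o+=list(q-[u0+a/5-.4,v0+b/5-.4])
        return o
    s=least_squares(res,[.55,-.3,0,0.05],loss='soft_l1');print(e,s.x,s.cost);print(np.round(np.reshape(res(s.x),(-1,2)),1))
    print(model(s.x,e)['bar'])
# depth: plane fit on the bench & box top
for n in('top','scene'):
    P=cloud(n,np.load(f'pics/{n}0.npy'));v=(P-world(s.x,[0,0,.05])[0])
    L=world([0,0,-s.x[2]],v.reshape(-1,3)).reshape(v.shape)
    f=L@F;nn=L@N;y=L[...,1]
    m=(abs(y)<.112)&(f>0)&(f<.112)&(abs(nn)<.03)
    print(n,m.sum(),np.nanpercentile(nn[m],[5,25,50,75,95]))
    for lo in (0,.03,.06,.09): 
        mm=m&(f>lo)&(f<lo+.025);print(lo,mm.sum(),np.nanmedian(nn[mm]) if mm.sum() else None)
    m=(abs(y)<.03)&(f>.135)&(f<.18)&(abs(nn)<.05);print('bar',np.c_[f[m],nn[m],y[m]][:12].round(3))
E
python3 f1.py
```

```text
0.004 [ 0.54093038 -0.27537367 -0.15343277  0.03297725] 4.664445144471933
[[ 0.  -0.6]
 [ 0.  -0.1]
 [ 0.5 -0.1]
 [ 1.2 -0.8]
 [-0.2 -0.1]
 [ 0.2  0.1]
 [-0.8  2.7]
 [ 0.   0. ]
 [ 0.5  1.7]
 [ 0.5  0.3]]
[ 0.61170763 -0.28631925  0.18406625]
0.008 [ 0.54408707 -0.27535699 -0.15324514  0.04471084] 4.248065990892478
[[-0.  -0.5]
 [-0.2  0. ]
 [ 0.4  0.5]
 [ 0.9 -0.3]
 [-0.3 -0.8]
 [ 0.2 -0.2]
 [-0.9  2.5]
 [ 0.4 -0.3]
 [ 0.7  1.4]
 [-0.1 -0.2]]
[ 0.61330689 -0.28604842  0.18489734]
top 2140 [0.00542006 0.00722163 0.00830597 0.00968073 0.01126453]
0 430 0.009286188207274445
0.03 435 0.0078029517815706665
0.06 470 0.00787096506355852
0.09 512 0.009404188263816522
bar [[0.154 0.005 0.029]
 [0.154 0.005 0.027]
 [0.155 0.005 0.024]
 [0.154 0.004 0.022]
 [0.153 0.008 0.029]
 [0.152 0.007 0.026]
 [0.155 0.008 0.024]
 [0.152 0.006 0.021]
 [0.156 0.008 0.019]
 [0.155 0.007 0.017]
 [0.154 0.006 0.014]
 [0.154 0.005 0.012]]
scene 3340 [-0.00639328  0.00395912  0.00523813  0.00660653  0.0085824 ]
0 701 0.005973526762022523
0.03 738 0.004524110801700516
0.06 772 0.004809872896601525
0.09 684 0.006613363437059233
bar [[ 0.156  0.007 -0.029]
 [ 0.155  0.003 -0.025]
 [ 0.155  0.006 -0.026]
 [ 0.153  0.009 -0.03 ]
 [ 0.155  0.004 -0.021]
 [ 0.154  0.006 -0.023]
 [ 0.153  0.006 -0.025]
 [ 0.152  0.009 -0.026]
 [ 0.151  0.009 -0.029]
 [ 0.157  0.006 -0.013]
 [ 0.156  0.007 -0.015]
 [ 0.154  0.008 -0.017]]
```

```bash
cat >> fit.py <<'E'
P0=[0.5430,-0.2754,-0.1533]
def tgt(yaw,tilt,flip=1,roll=0):
    # tool y: tilt=0 straight down, tilt=60 -> along -N ; tool x along flip*(console x, tilted)
    M=R.from_euler('z',yaw)
    t=np.radians(tilt); y=np.array([np.sin(t),0,-np.cos(t)]); x=flip*np.array([np.cos(t),0,np.sin(t)])
    z=np.cross(x,y);r=R.from_matrix(np.stack([x,y,z],1))
    return M*r*R.from_euler('y',roll,degrees=True)
def row(pw,Rw):
    p,r,o=toolpose();d=r.inv().apply(np.array(pw)-p)*100;w=(r.inv()*Rw).as_rotvec(degrees=True)
    return np.round(np.r_[d,w],2).tolist()
def rr(pc,tilt,flip=1,roll=0,p=P0): # console coords pos
    return row(world(p,np.array(pc))[0],tgt(p[2],tilt,flip,roll))
E
python3 - <<'E'
from fit import *
p,r,o=toolpose();print(r.as_matrix().round(3))
bar=coverpt(.03,.152,0,0);print(bar)
for f in(1,-1):
    print(f,rr(bar+[0,0,.10],0,f))
E
```

```text
[[ 0.369 -0.001  0.929]
 [-0.929  0.002  0.369]
 [-0.002 -1.    -0.   ]]
[0.07201743 0.         0.18385243]
1 [-18.18, -6.31, 46.52, -0.04, -59.57, -0.09]
-1 [-18.18, -6.31, 46.52, 0.11, 120.43, -0.05]
```

>>> move_arm(
  rows=[
    [-1.5,-2,4,0,-5,0,0.4],
    [-3,-4,8,0,-11,0,0.4],
    [-5,-6,12.5,0,-17,0,0.4],
    [-6.7,-6.3,17,0,-23,0,0.4],
    [-8.4,-6.3,21.5,0,-29,0,0.4],
    [-10,-6.3,26,0,-35,0,0.4],
    [-12,-6.3,30.5,0,-41,0,0.4],
    [-13.7,-6.3,35,0,-47,0,0.4],
    [-15.5,-6.3,39.5,0,-53,0,0.4],
    [-17,-6.3,43.5,0,-59.6,0,0.4],
    [-18.2,-6.3,46.5,0,-59.6,0,0.4],
    [-18.2,-6.3,46.5,0,-59.6,0,0.4],
  ],
)

```text
t: 1.3
eef_pos: [0.6174, -0.2796, 0.2829]
tool_rot: [0.707, -0.703, 0.051, -0.051]
contact_force: [0.0, -0.2, -0.1]
gripper_width: 0.399
```

Run:
```python
from fit import *
p,r,o=toolpose();print(o)
print(r.as_matrix().round(3))
bar=coverpt(.03,.152,0,0)
print(rr(bar+[0,0,.10],0,1))
c=vision.get_calibration('wrist');im,d=vision.read_camera('wrist');cv2.imwrite('pics/w1.png',im);print(c)
im,d=vision.read_camera('scene');cv2.imwrite('pics/s1.png',crop(im,200,20,440,220,3))
```

```text
{'t': 1.3, 'q': array([ 0.56222463,  0.46060396, -0.3285659 ,  1.45395331,  0.14576913,
        1.2530362 ,  0.07579132]), 'joint_vel': array([ 0.04728226, -0.02237576,  0.06427185,  0.02647688,  0.01751517,
        0.00874781,  0.03379993]), 'joint_torque': array([ 6.37031849e-01, -5.85349953e+01, -2.57979669e+00, -3.01140833e+01,
        1.91178331e-01, -4.52077214e-02, -3.43004577e-01]), 'eef_pos': array([ 0.61741783, -0.27963235,  0.28290403]), 'tool_rot': array([ 0.70726846, -0.70327463,  0.05094457, -0.05080136]), 'contact_force': array([ 0.0021697 , -0.19703358, -0.09682796]), 'torque': array([ 0.02349236, -0.02474987, -0.01209792]), 'gripper_width': 0.3988056783145228}
[[ 0.99   0.     0.144]
 [-0.144  0.006  0.99 ]
 [-0.001 -1.     0.006]]
[-0.22, -0.1, -0.72, -0.32, 0.53, -0.04]
{'K': array([[307.80216863,   0.        , 317.95855068],
       [  0.        , 307.80216863, 197.70108256],
       [  0.        ,   0.        ,   1.        ]]), 'k1': -0.06057500586401075, 'T': array([[ 9.89657572e-01,  1.38608968e-01,  3.69519149e-02,
         6.25994775e-01],
       [-1.43448677e-01,  9.55163316e-01,  2.59008720e-01,
        -2.12508171e-01],
       [ 6.05817928e-04, -2.61630645e-01,  9.65167881e-01,
         4.36466110e-01],
       [ 0.00000000e+00,  0.00000000e+00,  0.00000000e+00,
         1.00000000e+00]])}
```

View pics/w1.png

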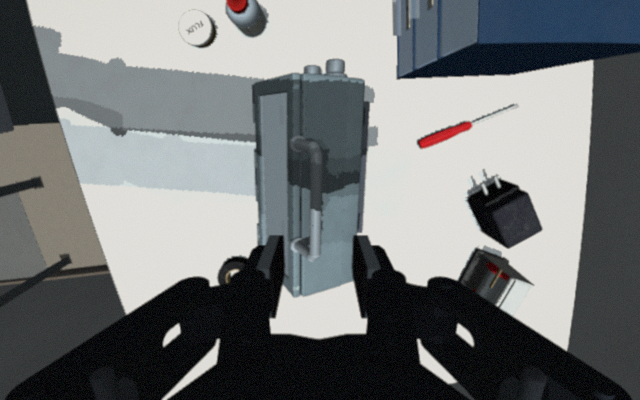

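View pics/s1.png

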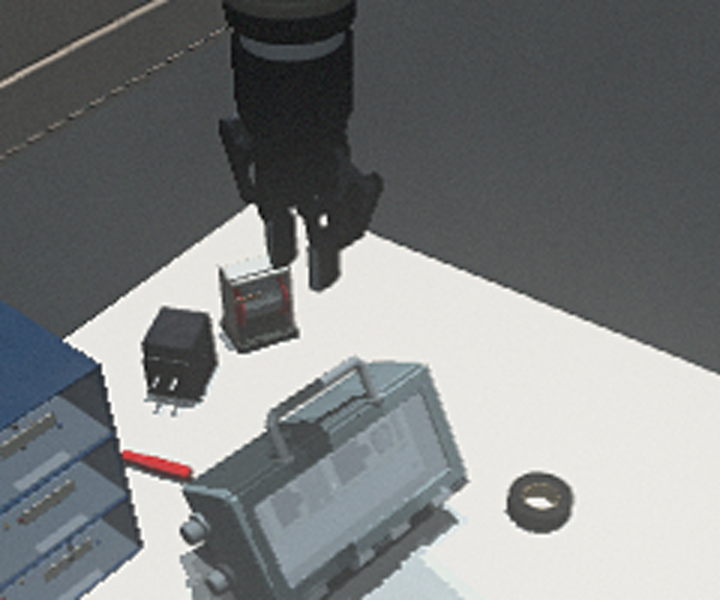

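Run:
```python
from fit import *
bar=coverpt(.025,.152,0,0)+[0.001,0,-.002]
print(bar, rr(bar+[0,0,.04],0),rr(bar,0))
```

```text
[0.07368579 0.         0.18149067] [0.21, 6.15, -0.1, -0.09, 0.12, -0.13] [0.22, 10.15, -0.1, -0.09, 0.12, -0.13]
```

>>> move_arm(
  rows=[
    [0.1,2,-0.1,0,0,0,0.4],
    [0.2,4,-0.1,0,0,0,0.4],
    [0.2,6,-0.1,0,0,0,0.4],
    [0.2,7.5,-0.1,0,0,0,0.4],
    [0.2,9,-0.1,0,0,0,0.4],
    [0.2,10.1,-0.1,0,0,0,0.4],
    [0.2,10.1,-0.1,0,0,0,0.4],
    [0.2,10.1,-0.1,0,0,0,0.0],
    [0.2,10.1,-0.1,0,0,0,0.0],
    [0.2,10.1,-0.1,0,0,0,0.0],
  ],
  squeeze=25,
)

```text
t: 2.4
eef_pos: [0.6162, -0.2867, 0.183]
tool_rot: [0.706, -0.705, 0.054, -0.053]
contact_force: [0.1, 0.1, 0.3]
gripper_width: -0.0
```

Run:
```python
from fit import *
p,r,o=toolpose();print(o['q'],o['contact_force'],p)
im,d=vision.read_camera('wrist');cv2.imwrite('pics/w2.png',im)
Pc=R.from_euler('z',-P0[2]).apply(p-np.array([P0[0],P0[1],0]))-[0,0,.05];print(Pc,Pc@F,Pc@N)
pc=p+0
for k in range(0,125,10):
    ph=np.radians(k)+.02
    b=coverpt(ph,.152,0,0)+[0,0,-.002]; print(k,rr(b,0), rr(b,20))
```

```text
[ 0.56177811  0.53952051 -0.31421719  1.56141145  0.18066236  1.07027383
  0.0512785 ] [0.06917356 0.07866654 0.34469097] [ 0.61622764 -0.28666494  0.18297129]
[7.40890291e-02 4.90445794e-05 1.32971290e-01] 0.152197651431326 0.0023245456256093117
0 [-0.07, 0.17, -0.01, -0.07, 0.13, -0.05] [-0.07, 0.17, -0.01, -0.1, 0.12, -20.05]
10 [-2.49, -0.9, 0.0, -0.07, 0.13, -0.05] [-2.49, -0.9, 0.0, -0.1, 0.12, -20.05]
20 [-5.06, -1.53, 0.01, -0.07, 0.13, -0.05] [-5.06, -1.53, 0.01, -0.1, 0.12, -20.05]
30 [-7.71, -1.7, 0.01, -0.07, 0.13, -0.05] [-7.71, -1.7, 0.01, -0.1, 0.12, -20.05]
40 [-10.34, -1.42, 0.02, -0.07, 0.13, -0.05] [-10.34, -1.42, 0.02, -0.1, 0.12, -20.05]
50 [-12.88, -0.68, 0.03, -0.07, 0.13, -0.05] [-12.88, -0.68, 0.03, -0.1, 0.12, -20.05]
60 [-15.26, 0.49, 0.03, -0.07, 0.13, -0.05] [-15.26, 0.49, 0.03, -0.1, 0.12, -20.05]
70 [-17.4, 2.05, 0.03, -0.07, 0.13, -0.05] [-17.4, 2.05, 0.03, -0.1, 0.12, -20.05]
80 [-19.23, 3.97, 0.03, -0.07, 0.13, -0.05] [-19.23, 3.97, 0.03, -0.1, 0.12, -20.05]
90 [-20.71, 6.17, 0.03, -0.07, 0.13, -0.05] [-20.71, 6.17, 0.03, -0.1, 0.12, -20.05]
100 [-21.78, 8.59, 0.03, -0.07, 0.13, -0.05] [-21.78, 8.59, 0.03, -0.1, 0.12, -20.05]
110 [-22.41, 11.16, 0.03, -0.07, 0.13, -0.05] [-22.41, 11.16, 0.03, -0.1, 0.12, -20.05]
120 [-22.59, 13.81, 0.03, -0.07, 0.13, -0.05] [-22.59, 13.81, 0.03, -0.1, 0.12, -20.05]
```

View pics/w2.png

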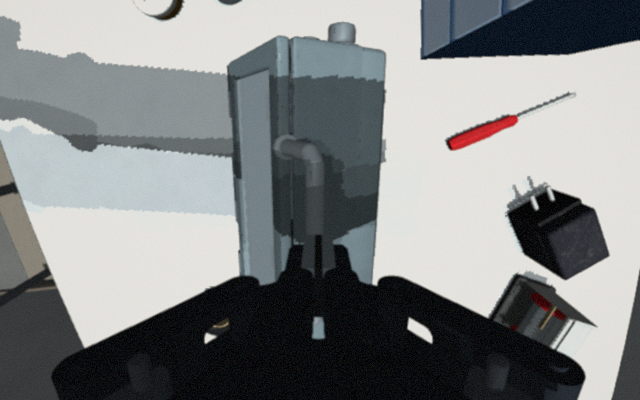

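Run:
```python
from fit import *
im=cv2.imread('pics/w2.png');a=crop(im,260,220,380,350,4)
a=cv2.convertScaleAbs(a,alpha=2.2,beta=20)
im,d=vision.read_camera('scene');b=crop(im,270,90,350,220,4);cv2.imwrite('pics/z2.png',np.hstack([a,b]))
c=vision.get_calibration('wrist');print(bot.get_obs()['gripper_width'])
p,r,o=toolpose();print(proj(c,[p,p+r.apply([0,.017,0]),p+r.apply([0,0,-.02])]))
```

```text
-0.0034710346833280257
[[319.8850489  244.18883731]
 [319.67695098 232.37961922]
 [319.81885631 277.11362068]]
```

View pics/z2.png

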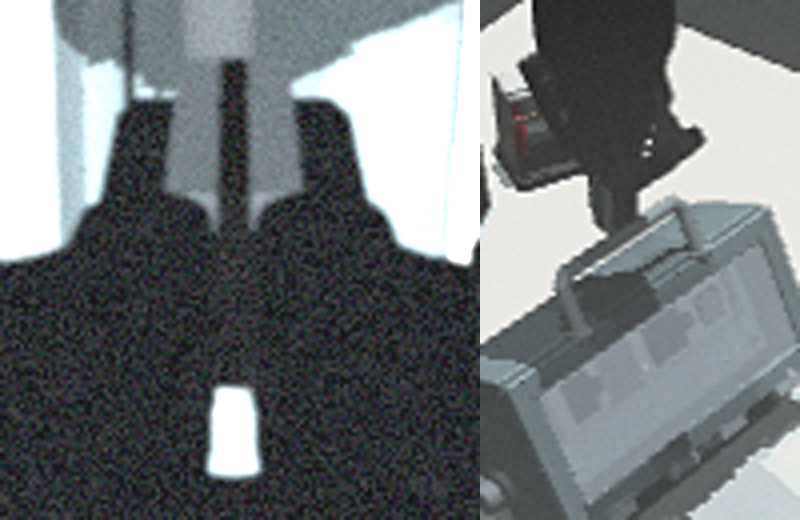

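Run:
```python
from fit import *
print(vision.get_calibration('wrist')['T'])
im,d=vision.read_camera('wrist');P=cloud('wrist',d);np.save('pics/w2.npy',d)
for u,v in[(300,160),(315,170),(315,180),(316,190),(316,200),(316,210),(316,220),(317,230),(308,250),(330,250),(295,255),(345,255),(318,260)]: print(u,v,P[v,u].round(4))
im,d=vision.read_camera('scene');P=cloud('scene',d)
for u,v in[(296,146),(300,145),(305,142),(303,147),(310,140),(315,141),(285,155),(290,150)]: print('s',u,v,P[v,u].round(4))
```

```text
[[ 9.88630639e-01  1.44966446e-01  3.99272890e-02  6.25232306e-01]
 [-1.50364418e-01  9.53087820e-01  2.62705443e-01 -2.18913764e-01]
 [ 2.92616446e-05 -2.65722294e-01  9.64049616e-01  3.35924945e-01]
 [ 0.00000000e+00  0.00000000e+00  0.00000000e+00  1.00000000e+00]]
300 160 [ 0.6102 -0.2444  0.15  ]
315 170 [ 0.6197 -0.2453  0.1872]
315 180 [ 0.6189 -0.2502  0.1872]
316 190 [ 0.6186 -0.2553  0.1872]
316 200 [ 0.6179 -0.2602  0.188 ]
316 210 [ 0.6171 -0.2654  0.1878]
316 220 [ 0.6162 -0.2707  0.1877]
317 230 [ 0.6159 -0.2764  0.1873]
308 250 [ 0.6124 -0.2741  0.2151]
330 250 [ 0.6218 -0.2753  0.2155]
295 255 [ 0.606  -0.2772  0.2116]
345 255 [ 0.6279 -0.281   0.2105]
318 260 [ 0.6166 -0.2752  0.2235]
s 296 146 [ 7.743e-01 -4.465e-01  6.000e-04]
s 300 145 [ 0.6183 -0.2784  0.2016]
s 305 142 [ 0.6038 -0.2796  0.217 ]
s 303 147 [ 0.6113 -0.2806  0.1974]
s 310 140 [ 7.559e-01 -4.961e-01 -1.000e-04]
s 315 141 [ 0.6069 -0.3223  0.1888]
s 285 155 [ 0.7767 -0.3942  0.    ]
s 290 150 [ 7.781e-01 -4.209e-01  4.000e-04]
```

Run:
```python
from fit import *
d=np.load('pics/w2.npy');P=cloud('wrist',d)
np.set_printoptions(linewidth=200)
print('z mm');print((P[224:262:3,296:346:3,2]*1000).round(0))
print('y mm');print((P[224:262:3,296:346:3,1]*1000).round(0))
c=vision.get_calibration('wrist')
p,r,o=toolpose()
for z in(.166,.18,.2,.215): print(z,proj(c,np.array([[p[0],p[1]+.011,z],[p[0]-.005,p[1]+.011,z],[p[0]-.0145,p[1]+.011,z]])).round(1).tolist())
```

```text
z mm
[[150. 149. 146. 184. 187. 188. 188. 187. 186. 184. 140. 138. 137. 135. 135. 132. 131.]
 [150. 148. 148. 185. 186. 187. 188. 187. 186. 184. 139. 138. 137. 135. 134. 133. 131.]
 [150. 149. 148. 184. 187. 186. 188. 187. 186. 184. 139. 137. 135.  nan 134. 133. 131.]
 [149. 149. 148. 183. 186. 187. 188. 187. 185. 185. 138. 137. 136. 134. 134. 132. 131.]
 [150. 150. 148. 201. 200. 199. 200. 199. 199. 200. 199. 199. 137. 135. 134. 132. 130.]
 [149. 149. 148. 203. 204. 203. 203. 202. 202. 203. 203. 204. 135. 135. 133. 133. 132.]
 [148. 148. 148. 207. 206. 206. 207. 207. 206. 206. 206. 205. 206. 135. 134. 134. 131.]
 [200. 202. 201. 209. 209. 210. 209. 210. 211. 209. 210. 209. 210. 201. 202. 201. 131.]
 [205. 204. 205. 213. 212. 213. 213. 213. 213. 213. 213. 213. 212. 204. 204. 204. 205.]
 [207. 207. 216. 216. 215. 216.  nan 216. 216. 216. 216. 216. 215. 208. 208. 207. 207.]
 [209. 210. 218. 219. 219. 218. 218. 219. 219. 219. 219. 218. 219. 209. 209. 210. 211.]
 [213. 212. 222. 222. 221. 221. 222. 221. 221. 221. 221. 220. 222. 214. 214. 214. 214.]
 [217. 217. 223. 224. 224. 225. 223. 22
[... 937 characters left out ...]
. -275. -275. -275. -275. -275. -276. -280. -280. -280. -280.]
 [-277. -278. -274. -274. -274. -274.   nan -274. -275. -275. -275. -275. -276. -280. -280. -281. -280.]
 [-278. -278. -274. -274. -274. -275. -275. -275. -275. -275. -275. -276. -275. -280. -281. -281. -280.]
 [-277. -278. -274. -274. -274. -275. -274. -275. -275. -275. -275. -276. -275. -280. -280. -280. -280.]
 [-277. -277. -274. -274. -274. -274. -275. -275.   nan -275. -276. -275. -276. -280. -280. -281. -281.]]
0.166 [[316.9, 215.5], [308.4, 216.7], [292.3, 219.0]]
0.18 [[316.8, 223.8], [307.6, 225.1], [290.2, 227.6]]
0.2 [[316.6, 238.4], [306.2, 239.9], [286.6, 242.6]]
0.215 [[316.5, 252.2], [305.0, 253.8], [283.2, 256.8]]
```

>>> move_arm(
  rows=[
    [0,0,0,0,0,0,0.4],
    [0,0,0,0,0,0,0.4],
    [0,0,0,0,0,0,0.4],
    [0,1,0,0,0,0,0.4],
    [0,2,0,0,0,0,0.4],
    [0,2.8,0,0,0,0,0.4],
    [0,3.4,0,0,0,0,0.4],
    [0,3.4,0,0,0,0,0.4],
  ],
  squeeze=25,
)

```text
t: 3.4
eef_pos: [0.6149, -0.2863, 0.1467]
tool_rot: [0.706, -0.704, 0.055, -0.052]
contact_force: [-0.0, 0.2, -0.3]
gripper_width: 0.397
```

Run:
```python
from fit import *
p,r,o=toolpose();print(p,o['contact_force'],o['gripper_width'])
im,d=vision.read_camera('wrist');P=cloud('wrist',d)
a=cv2.convertScaleAbs(crop(im,240,180,400,350,3),alpha=2,beta=20)
im,d=vision.read_camera('scene');b=cv2.resize(crop(im,270,90,350,220,3),(300,510));cv2.imwrite('pics/z3.png',np.hstack([a,b]))
```

```text
[ 0.61492968 -0.28628291  0.1467458 ] [-0.00578499  0.18304305 -0.27864021] 0.39729022805510944
```

View pics/z3.png

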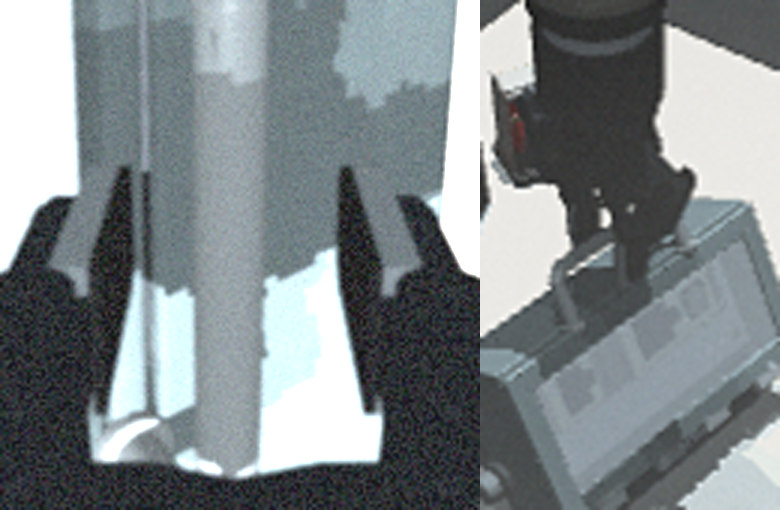

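>>> move_arm(
  rows=[
    [0,0,0,0,0,0,0.2],
    [0,0,0,0,0,0,0],
    [0,0,0,0,0,0,0],
    [0,0,0,0,0,0,0],
  ],
  squeeze=25,
)

```text
t: 3.9
eef_pos: [0.6152, -0.2865, 0.1487]
tool_rot: [0.706, -0.704, 0.054, -0.052]
contact_force: [-5.6, 2.6, 5.6]
gripper_width: 0.107
```

Run:
```python
from fit import *
p,r,o=toolpose();print(p,o['contact_force'],o['gripper_width'])
off=np.array([.0,0,0])
b0=coverpt(.0,.152,0,0)
for k in range(0,125,8):
    d=coverpt(np.radians(k)+.02,.152,0,0)-coverpt(.02,.152,0,0); print(k,round(d[0]*100,1),round(-d[2]*100,1))
```

```text
[ 0.61516372 -0.28645254  0.1486562 ] [-5.55395373  2.56692032  5.56285199] 0.10685677104729457
0 0.0 -0.0
8 -1.9 -0.9
16 -4.0 -1.5
24 -6.0 -1.8
32 -8.2 -1.9
40 -10.3 -1.6
48 -12.3 -1.0
56 -14.3 -0.2
64 -16.1 0.9
72 -17.7 2.2
80 -19.2 3.8
88 -20.4 5.5
96 -21.3 7.4
104 -22.0 9.4
112 -22.4 11.5
120 -22.5 13.6
```

>>> move_arm(
  rows=[
    [-1,-0.5,0,0,0,0,0],
    [-1.9,-0.9,0,0,0,0,0],
    [-4.0,-1.5,0,0,0,0,0],
    [-6.0,-1.8,0,0,0,0,0],
    [-8.2,-1.9,0,0,0,0,0],
    [-10.3,-1.6,0,0,0,0,0],
    [-12.3,-1.0,0,0,0,0,0],
    [-14.3,-0.2,0,0,0,0,0],
    [-16.1,0.9,0,0,0,0,0],
    [-17.7,2.2,0,0,0,0,0],
    [-19.2,3.8,0,0,0,0,0],
    [-19.2,3.8,0,0,0,0,0],
  ],
)

```text
t: 5.1
eef_pos: [0.4223, -0.2555, 0.11]
tool_rot: [0.706, -0.704, 0.056, -0.051]
contact_force: [-2.0, 5.3, -0.4]
gripper_width: 0.107
```

Run:
```python
from fit import *
p,r,o=toolpose();print(o['q'],o['contact_force'],o['gripper_width'])
g=p-r.apply([0,.034,0])
L=world([0,0,-P0[2]],g-[P0[0],P0[1],.05])[0];print('grasp in console',L,np.linalg.norm(L[[0,2]]),'phi',np.degrees(np.arctan2(L@N,L@F)))
phi=np.arctan2(L@N,L@F)
for a in np.radians([88,96,104,112,116,120,121]):
    b=coverpt(a,.152,0,0)-[0,0,.05]; 
    print(np.degrees(a).round(),row(p+world([0,0,P0[2]],b-L)[0],tgt(P0[2],0)))
im,d=vision.read_camera('scene');cv2.imwrite('pics/s4.png',crop(im,220,80,400,240,4))
```

```text
[ 0.69754084  0.35358409 -0.33248413  2.06019337  0.16246181  0.75964768
  0.11397328] [-2.02843893  5.27711608 -0.40456266] 0.10666402945026779
grasp in console [-0.12211708  0.00109439  0.09400744] 0.15411028932857473 phi 82.41114606428107
88.0 [-0.67, 1.35, -0.11, -0.19, 0.12, -0.38]
96.0 [-1.65, 3.23, -0.12, -0.19, 0.12, -0.38]
104.0 [-2.36, 5.23, -0.12, -0.19, 0.12, -0.38]
112.0 [-2.79, 7.3, -0.13, -0.19, 0.12, -0.38]
116.0 [-2.9, 8.36, -0.13, -0.19, 0.12, -0.38]
120.0 [-2.93, 9.42, -0.13, -0.19, 0.12, -0.38]
121.0 [-2.92, 9.69, -0.13, -0.19, 0.12, -0.38]
```

View pics/s4.png

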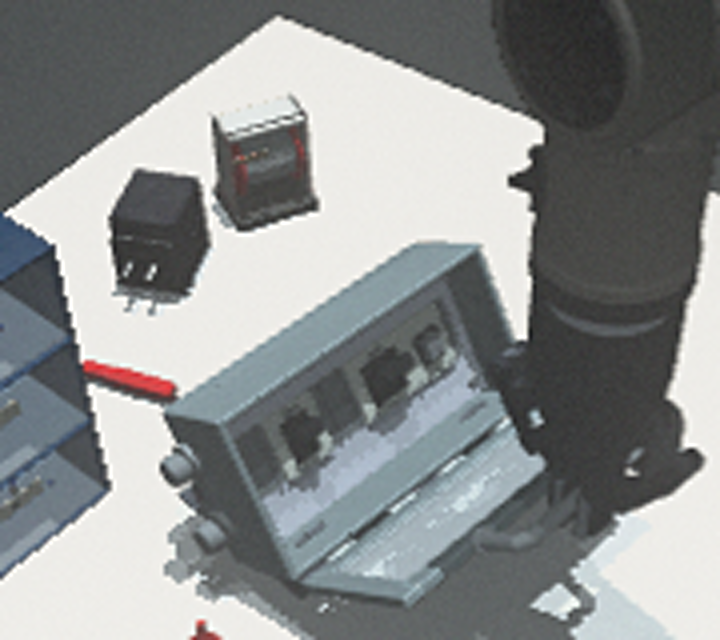

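>>> move_arm(
  rows=[
    [-0.7,1.35,-0.1,0,0,0,0],
    [-1.65,3.2,-0.1,0,0,0,0],
    [-2.3,5.2,-0.1,0,0,0,0],
    [-2.8,7.3,-0.1,0,0,0,0],
    [-2.9,8.4,-0.1,0,0,0,0],
    [-2.9,9.4,-0.1,0,0,0,0],
    [-2.9,9.8,-0.1,0,0,0,0],
    [-2.9,9.8,-0.1,0,0,0,0],
  ],
)

```text
t: 5.95
eef_pos: [0.3895, -0.2502, 0.0124]
tool_rot: [0.707, -0.703, 0.059, -0.048]
contact_force: [-7.9, 6.2, 1.1]
gripper_width: 0.102
```

Run:
```python
from fit import *
p,r,o=toolpose();print(o['q'],o['contact_force'],o['gripper_width'])
g=p-r.apply([0,.034,0])
L=world([0,0,-P0[2]],g-[P0[0],P0[1],.05])[0];print('grasp in console',L,np.linalg.norm(L[[0,2]]),'phi',np.degrees(np.arctan2(L@N,L@F)))
im,d=vision.read_camera('scene');cv2.imwrite('pics/s5.png',crop(im,220,80,400,240,4))
```

```text
[ 0.66434905  0.48755807 -0.27476177  2.17474372  0.25546698  0.52617792
  0.04493504] [-7.89824772  6.15692681  1.07622486] 0.10163674519468224
grasp in console [-0.15494662  0.00130044 -0.00356862] 0.15498770689053956 phi 121.32008989321992
```

View pics/s5.png

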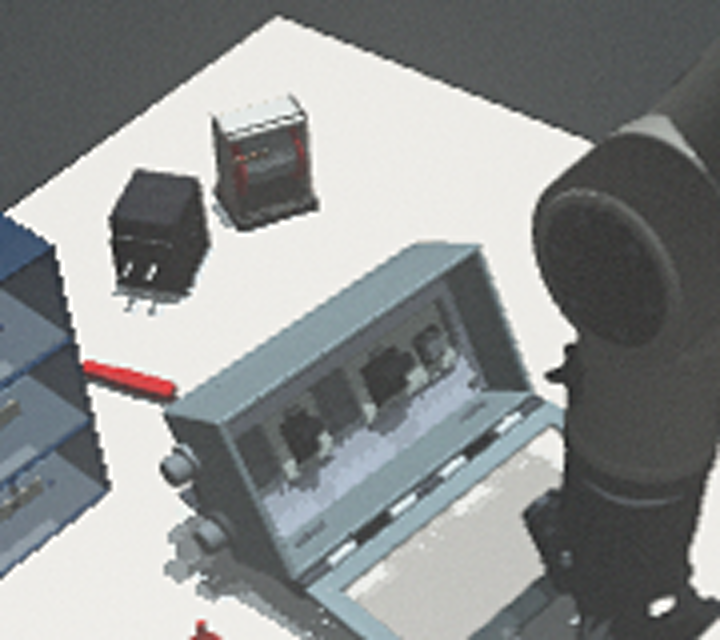

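>>> move_arm(
  rows=[
    [0,0,0,0,0,0,0.28],
    [0,0,0,0,0,0,0.28],
    [0,0,0,0,0,0,0.28],
    [0,-2,0,0,0,0,0.28],
    [0,-4,0,0,0,0,0.28],
    [0,-7,0,0,0,0,0.28],
    [0,-11,0,0,0,0,0.1],
    [0,-15,0,0,0,0,0],
    [0,-19,0,0,0,0,0],
    [0,-19,0,0,0,0,0],
  ],
)

```text
t: 7.0
eef_pos: [0.3962, -0.2535, 0.2082]
tool_rot: [0.705, -0.705, 0.055, -0.052]
contact_force: [1.1, 0.2, -0.6]
gripper_width: 0.0
```

Run:
```python
from fit import *
p,r,o=toolpose();print(p,o['q'],o['contact_force'],o['gripper_width'])
im,d=vision.read_camera('scene');cv2.imwrite('pics/s6f.png',im);np.save('pics/s6.npy',d);cv2.imwrite('pics/s6.png',crop(im,240,120,380,240,5))
im,d=vision.read_camera('top');cv2.imwrite('pics/t6f.png',im);np.save('pics/t6.npy',d);cv2.imwrite('pics/t6.png',crop(im,280,130,410,240,6))
```

```text
[ 0.39622069 -0.25352226  0.20821747] [ 0.76318939  0.18062075 -0.36456912  2.01903049  0.07972508  0.96034529
  0.20655384] [ 1.11178196  0.17760406 -0.62276082] 9.781479325756189e-05
```

View pics/s6.png

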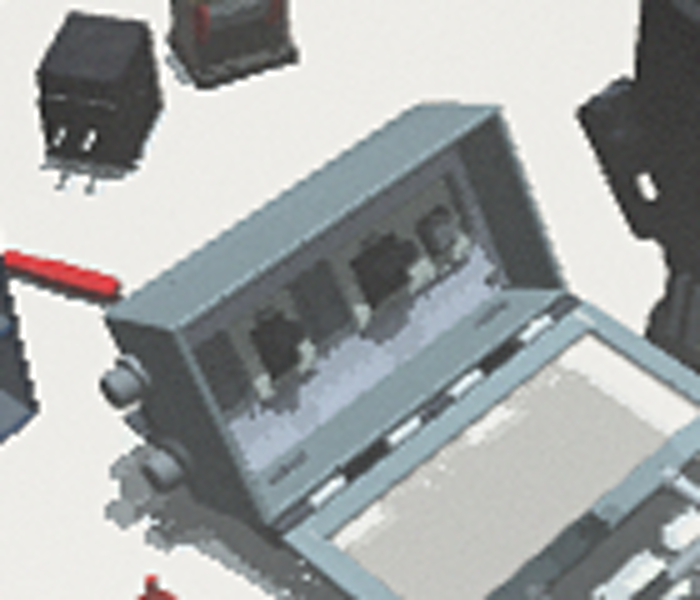

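View pics/t6.png

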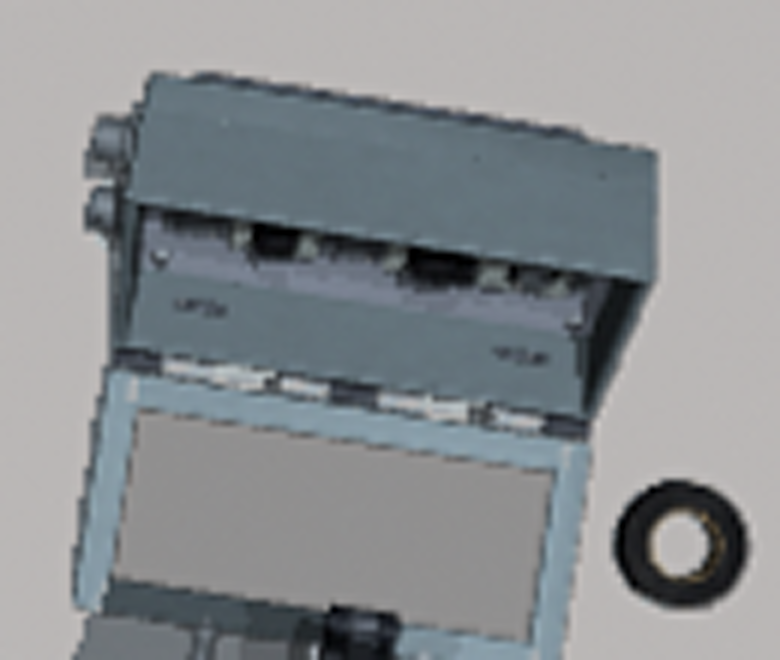

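```bash
cat >> fit.py <<'E'
TIP=-0.015
P0=[0.5415,-0.2754,-0.1533]
def rt(f,y,n,tilt,flip=1,roll=0,p=P0,back=0): # fingertip at hinge+f*F+y*Y+n*N
    pc=np.array([0,0,.05])+f*F+y*Y+n*N
    Rw=tgt(p[2],tilt,flip,roll)
    return row(world(p,pc)[0]-Rw.apply([0,TIP,0]),Rw)
E
python3 - <<'E'
from fit import *
for t in (0,20,40,50): print(t,rt(.065,-.03,.08,t))
# kinematics guess fit
Q=np.array([[1.08487541,0.47780722,0.02234802,1.55642302,-0.01150856,1.10928659,-0.08308466],[0.56222463,0.46060396,-0.3285659,1.45395331,0.14576913,1.2530362,0.07579132],[0.56177811,0.53952051,-0.31421719,1.56141145,0.18066236,1.07027383,0.0512785],[0.69754084,0.35358409,-0.33248413,2.06019337,0.16246181,0.75964768,0.11397328],[0.66434905,0.48755807,-0.27476177,2.17474372,0.25546698,0.52617792,0.04493504],[0.76318939,0.18062075,-0.36456912,2.01903049,0.07972508,0.96034529,0.20655384]])
Pm=np.array([[0.24877,-0.62685,0.22043],[0.61742,-0.27963,0.28290],[0.61623,-0.28666,0.18297],[.4223,-.2555,.1100],[.3895,-.2502,.0124],[.39622,-.25352,.20822]])
import itertools
def fk(q,x,s):
    e=R.from_euler
    b,L0,L1,L2,L3,a1,a2,a3,a4,b1,b2=x
    M=e('z',s[0]*q[0]+b);p=M.apply([a1,b1,L0]);M=M*e('y',q[1]);
    M=M*e('z',s[1]*q[2]);p=p+M.apply([a2,0,L1]);M=M*e('y',q[3]);M=M*e('z',s[2]*q[4]);p=p+M.apply([a3,0,L2]);M=M*e('y',q[5]);p=p+M.apply([a4,0,L3]);return p
best=[]
for s in itertools.product((1,-1),repeat=3):
    f=lambda x:np.r_[np.ravel([fk(q,x,s)-p for q,p in zip(Q,Pm)]),.002*x[5:]]
    r=least_squares(f,[0,.3,.4,.4,.2,0,0,0,0,0,0]);best.append((r.cost,s,r.x))
best.sort(key=lambda t:t[0])
for b in best[:3]: print(b[0],b[1],b[2].round(3))
E
```

```text
0 [11.41, 7.08, -3.07, -0.17, 0.11, -0.74]
20 [11.92, 6.99, -3.07, -0.19, 0.08, -20.74]
40 [12.37, 6.72, -3.07, -0.2, 0.04, -40.74]
50 [12.55, 6.53, -3.07, -0.21, 0.03, -50.74]
2.849726739167193e-05 (-1, -1, -1) [-0.024  0.473  0.533  0.471  0.518  0.016  0.01  -0.003  0.016 -0.045
  0.   ]
4.1274267418948034e-05 (-1, -1, 1) [-0.008 -0.047  0.528  0.476 -0.015  0.001  0.005  0.004 -0.004 -0.057
  0.   ]
0.0020949189227709893 (-1, 1, -1) [-0.095 -0.622  0.588  0.502 -0.497  0.553 -0.065 -0.024  0.596  0.021
  0.   ]
```

>>> move_arm(
  rows=[
    [1.5,0,-0.5,0,0,-6,0],
    [3,0,-1,0,0,-12,0],
    [5,1,-1.5,0,0,-19,0],
    [7,2,-2,0,0,-26,0],
    [9,3,-2.5,0,0,-33,0],
    [11,5,-3,0,0,-40,0],
    [12.5,6.6,-3,0,0,-45.7,0],
    [12.5,6.6,-3,0,0,-45.7,0],
  ],
)

```text
t: 7.9
eef_pos: [0.4994, -0.2964, 0.1675]
tool_rot: [0.669, -0.667, -0.182, -0.27]
contact_force: [0.6, 0.2, -0.2]
gripper_width: 0.002
```

Run:
```python
from fit import *
p,r,o=toolpose();print(p,o['q'],o['contact_force'],o['gripper_width'])
c=vision.get_calibration('wrist')
print('cam in tool',r.inv().apply(c['T'][:3,3]-p))
im,d=vision.read_camera('wrist');cv2.imwrite('pics/w7.png',cv2.convertScaleAbs(im,alpha=1.6,beta=10));np.save('pics/w7.npy',d);np.save('pics/w7T.npy',c['T'])
print(rt(.065,-.03,.08,45))
```

```text
[ 0.4993719  -0.2964322   0.16753141] [ 1.14485881  0.28256409 -0.59705422  2.23947361 -1.04062213  0.19284081
  1.46520439] [ 0.5593708   0.17307706 -0.17908194] 0.0017768393503234284
cam in tool [-0.00057729 -0.15373294  0.06861336]
[-0.94, 3.22, -0.24, -3.12, 0.0, -7.68]
```

View pics/w7.png

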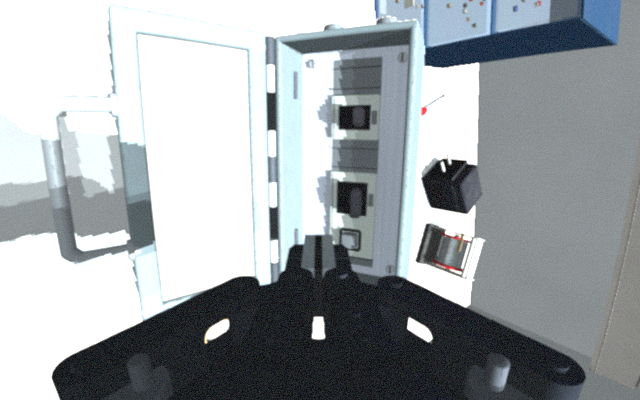

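Run:
```python
from fit import *
d=np.load('pics/w7.npy');im=cv2.imread('pics/w7.png')
P=cloud('wrist',d) # arm has not moved
L=world([0,0,-P0[2]],(P-np.array([P0[0],P0[1],.05])).reshape(-1,3)).reshape(P.shape)
G=np.stack([L@F,L[...,1],L@N],-1)*1000
np.save('pics/G7.npy',G)
for nm,u,v in [('button',350,239),('bezel?',340,239),('lever',357,200),('lever',362,205),('main',358,117),('main',362,112),('plate',318,120),('plate',318,180),('plate',385,150),('modfront',376,180),('modfront',341,200),('wall low',282,150),('rimtop',420,150),('rimbot',290,150),('cover',200,150),('cover',130,150),('bar',60,180),('bezel',350,228),('left wall top',350,40),('lower rim', 277,200)]:
    w=G[v-1:v+2,u-1:u+2].reshape(-1,3);print(nm,u,v,np.nanmedian(w,0).round(1))
cv2.imwrite('pics/w7c.png',crop(im,270,20,430,280,3)[:600])
cv2.imwrite('pics/w7d.png',crop(im,320,80,390,270,4)[-600:])
```

```text
button 350 239 [ 64.  -69.9 -30.5]
bezel? 340 239 [ 53.9 -71.6 -31.1]
lever 357 200 [ 72.5 -29.1 -20.1]
lever 362 205 [ 72.5 -37.8 -39.2]
main 358 117 [ 71.   42.  -19.6]
main 362 112 [ 74.1  46.2 -21.6]
plate 318 120 [ 24.6  40.7 -45. ]
plate 318 180 [ 25.  -17.9 -44.6]
plate 385 150 [ 90.4  13.8 -44.6]
modfront 376 180 [ 83.5 -14.  -44.2]
modfront 341 200 [ 51.3 -35.2 -38.8]
wall low 282 150 [ 7.6 13.8 -3.4]
rimtop 420 150 [ 103.5    1.5 -276.7]
rimbot 290 150 [  7.7  13.  -18.4]
cover 200 150 [-30.1  16.5  55.9]
cover 130 150 [-52.4  18.6  97.6]
bar 60 180 [-72.5   2.4 133.3]
bezel 350 228 [ 61.3 -61.8 -38.7]
left wall top 350 40 [ 63.1 103.1 -18.6]
lower rim 277 200 [  3.5 -31.4  -1.5]
```

View pics/w7d.png

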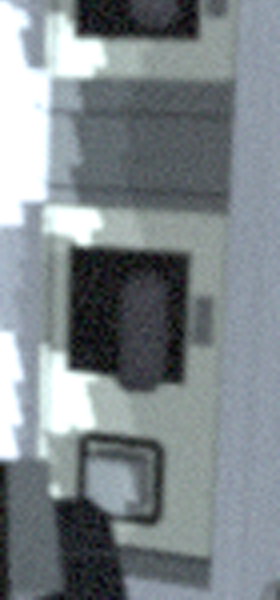

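Run:
```python
from fit import *
G=np.load('pics/G7.npy')
f,y,n=G[...,0],G[...,1],G[...,2]
def st(nm,m):
    print(nm,m.sum(),'f',np.percentile(f[m],[3,50,97]).round(1),'y',np.percentile(y[m],[3,50,97]).round(1),'n',np.median(n[m]).round(1))
v,u=np.mgrid[0:400,0:640]
st('button',(n>-33)&(n<-26)&(y<-55)&(y>-90)&(f>45)&(f<85)&(u>330))
st('lever',(n>-25)&(n<-12)&(y<0)&(y>-60)&(f>45)&(f<95)&(u>330))
st('main',(n>-25)&(n<-12)&(y<80)&(y>20)&(f>45)&(f<95)&(u>330))
st('main',(n>-25)&(n<-12)&(y<80)&(y>20)&(f>45)&(f<95)&(u>330))
st('rcdfront',(n>-41)&(n<-36)&(y<0)&(y>-100)&(f>30)&(f<95)&(u>330))
st('plate',(n>-47)&(n<-43)&(abs(y)<120)&(f>0)&(f<120)&(u>280)&(u<420))
```

```text
button 196 f [54.2 62.1 67.7] y [-78.7 -71.5 -65.7] n -30.4
lever 372 f [65.1 70.  74.8] y [-44.  -31.1 -18.2] n -19.5
main 266 f [65.6 70.5 75.1] y [34.7 42.9 51. ] n -20.0
main 266 f [65.6 70.5 75.1] y [34.7 42.9 51. ] n -20.0
rcdfront 2785 f [41.9 65.8 82.7] y [-86.8 -44.6  -8.5] n -39.2
plate 14437 f [  8.9  65.1 104.5] y [-93.9  22.1 100.1] n -44.6
```

Run:
```python
from fit import *
d=np.load('pics/w7.npy');P=cloud('wrist',d);p,r,o=toolpose()
T=r.inv().apply((P-p).reshape(-1,3)).reshape(P.shape)*1000
x,y,z=T[...,0],T[...,1],T[...,2]
m=(d>0)&(d<.16)
for lo in range(-150,-10,10):
    k=m&(y>=lo)&(y<lo+10)
    if k.sum(): print(lo,k.sum(),'x',np.percentile(x[k],[0,2,50,98,100]).round(0),'z',np.percentile(z[k],[1,99]).round(0))
im=cv2.imread('pics/w7.png');cv2.imwrite('pics/w7e.png',cv2.convertScaleAbs(cv2.resize(im[220:],None,fx=1.25,fy=1.25),alpha=3,beta=20))
```

```text
-120 1707 x [-20. -19.   6.  18.  19.] z [19. 22.]
-110 10836 x [-62. -58.  -0.  57.  61.] z [ 5. 21.]
-100 13952 x [-63. -57.  -1.  56.  62.] z [ 3. 19.]
-90 10155 x [-57. -51.  -1.  50.  56.] z [-5. 19.]
-80 4502 x [-49. -44.   3.  43.  49.] z [-7. 18.]
-70 5651 x [-41. -36.   2.  36.  40.] z [-7. 15.]
-60 1716 x [-33. -27.   1.  26.  31.] z [-8. 15.]
-50 864 x [-14. -11.  -0.   9.  13.] z [-10.  13.]
-40 649 x [-14. -13.  -0.  12.  13.] z [ 7. 13.]
-30 517 x [-14. -13.  -1.  12.  13.] z [ 7. 13.]
-20 171 x [-12. -11.  -0.  11.  12.] z [ 7. 12.]
```

View pics/w7e.png

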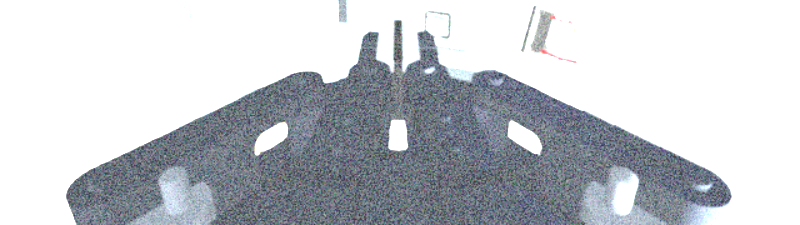

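```bash
cat >> fit.py <<'E'
def rc(f,y,n,tilt): # upper tip corner at f,y,n
    a=np.radians(60-tilt); return rt(f-.013*np.cos(a),y,n+.013*np.sin(a),tilt)
def where():
    p,r,o=toolpose();a=r.as_matrix()
    X,Yv,_=a.T; c=p+a@[.013,-.0145,0];ce=p+a@[0,-.0145,0]
    g=[]
    for q in(c,ce):
        l=world([0,0,-P0[2]],q-[P0[0],P0[1],.05])[0];g.append(np.round([l@F*1e3,l[1]*1e3,l@N*1e3],1))
    print('corner',g[0],'centre',g[1],'tilt',np.degrees(np.arctan2(Yv@[np.cos(P0[2]),np.sin(P0[2]),0],-Yv[2])).round(1),'q',o['q'].round(2),'F',o['contact_force'].round(1),'gw',round(o['gripper_width'],3))
E
python3 - <<'E'
from fit import *
where()
for t in(38,42):
  for n in (0,-.02,-.036): print(t,n,rc(.063,-.072,n,t))
E
```

```text
corner [ 99.8 -30.  100. ] centre [ 87.8 -30.1 105. ] tilt 37.3 q [ 1.15  0.29 -0.6   2.24 -1.05  0.19  1.48] F [-0.  -1.5 -0.6] gw 0.003
38 0 [0.46, 10.47, -4.85, -3.11, 0.19, -0.68]
38 -0.02 [1.24, 12.31, -4.95, -3.11, 0.19, -0.68]
38 -0.036 [1.85, 13.78, -5.03, -3.11, 0.19, -0.68]
42 0 [0.57, 10.55, -4.85, -3.12, 0.08, -4.68]
42 -0.02 [1.34, 12.39, -4.96, -3.12, 0.08, -4.68]
42 -0.036 [1.96, 13.87, -5.04, -3.12, 0.08, -4.68]
```

>>> move_arm(
  rows=[
    [0,2,-1,-0.6,0,0,0],
    [0.1,4,-2,-1.2,0,0,0],
    [0.2,6,-3,-2,0,0,0],
    [0.3,8,-4,-2.6,0,-0.5,0],
    [0.4,9.5,-4.8,-3.1,0.2,-0.7,0],
    [0.46,10.4,-4.85,-3.1,0.2,-0.7,0],
    [0.46,10.4,-4.85,-3.1,0.2,-0.7,0],
  ],
)

```text
t: 8.65
eef_pos: [0.5628, -0.3615, 0.1022]
tool_rot: [-0.663, 0.678, 0.17, 0.267]
contact_force: [-0.4, 0.2, -0.3]
gripper_width: -0.002
```

Run:
```python
from fit import *
where()
for t in(38,42):
  for n in (-.02,-.03,-.036): print(t,n,rc(.063,-.072,n,t))
im,d=vision.read_camera('wrist');cv2.imwrite('pics/w8.png',cv2.convertScaleAbs(im,alpha=1.6,beta=10))
im,d=vision.read_camera('scene');cv2.imwrite('pics/s8.png',crop(im,240,100,400,220,5))
```

```text
corner [ 80.1 -82.2   4.5] centre [ 68.2 -82.2   9.7] tilt 36.1 q [ 0.87  0.48 -0.3   2.09 -1.36  0.17  1.81] F [-0.4  0.2 -0.3] gw -0.002
38 -0.02 [-0.52, 3.05, 0.9, -1.53, -0.02, -1.94]
38 -0.03 [-0.12, 3.96, 0.88, -1.53, -0.02, -1.94]
38 -0.036 [0.13, 4.51, 0.86, -1.53, -0.02, -1.94]
42 -0.02 [-0.41, 3.13, 0.9, -1.52, -0.08, -5.94]
42 -0.03 [-0.0, 4.05, 0.87, -1.52, -0.08, -5.94]
42 -0.036 [0.24, 4.59, 0.86, -1.52, -0.08, -5.94]
```

View pics/w8.png

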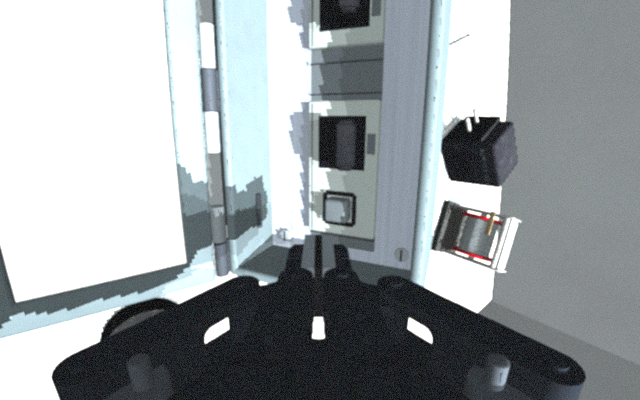

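View pics/s8.png

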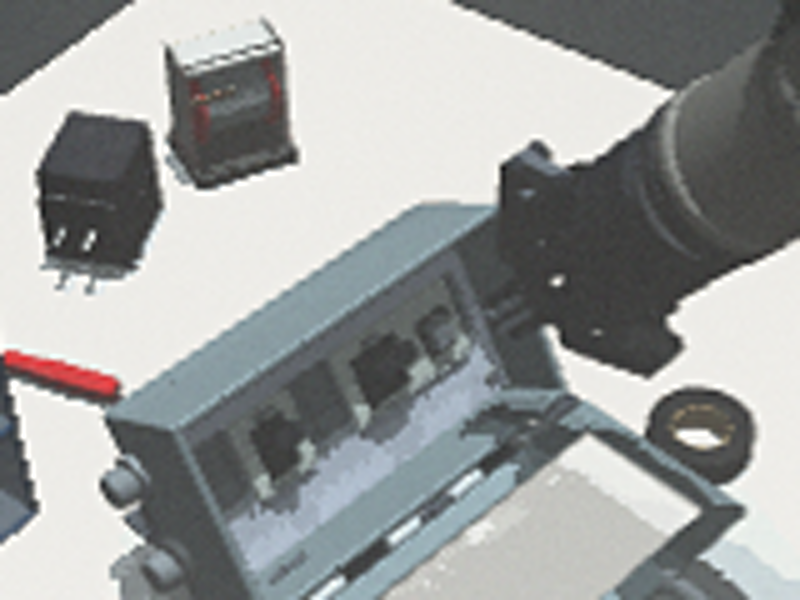

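```bash
cat > kin.py <<'E'
from fit import *
def fk(q,x,s=(-1,-1,-1,-1)):
    e=R.from_euler
    b,L0,L1,L2,L3,a1,a2,a3,a4,b1=x[:10]
    M=e('z',s[0]*q[0]+b);p=M.apply([a1,b1,L0]);M=M*e('y',q[1])
    M=M*e('z',s[1]*q[2]);p=p+M.apply([a2,0,L1]);M=M*e('y',q[3]);M=M*e('z',s[2]*q[4]);p=p+M.apply([a3,0,L2]);M=M*e('y',q[5]);M=M*e('z',s[3]*q[6])
    p=p+M.apply([a4,x[10],L3]);return p,M*R.from_rotvec(x[11:14])
Q=np.array([[1.08487541,0.47780722,0.02234802,1.55642302,-0.01150856,1.10928659,-0.08308466],[0.56222463,0.46060396,-0.3285659,1.45395331,0.14576913,1.2530362,0.07579132],[0.56177811,0.53952051,-0.31421719,1.56141145,0.18066236,1.07027383,0.0512785],[0.69754084,0.35358409,-0.33248413,2.06019337,0.16246181,0.75964768,0.11397328],[0.66434905,0.48755807,-0.27476177,2.17474372,0.25546698,0.52617792,0.04493504],[0.76318939,0.18062075,-0.36456912,2.01903049,0.07972508,0.96034529,0.20655384],[ 1.14485881,0.28256409,-0.59705422,2.23947361,-1.04062213,0.19284081,1.46520439]])
Pm=[[0.24877,-0.62685,0.22043],[0.61742,-0.27963,0.28290],[0.61623,-0.28666,0.18297],[.4223,-.2555,.1100],[.3895,-.2502,.0124],[.39622,-.25352,.20822],[0.4993719,-0.2964322,0.16753141]]
W=[[0.58532194,-0.5846862,0.39775217,-0.39665284],[0.70726846,-0.70327463,0.05094457,-0.05080136],[.706,-.705,.054,-.053],[.706,-.704,.056,-.051],[.707,-.703,.059,-.048],[.705,-.705,.055,-.052],[.669,-.667,-.182,-.270]]
if __name__=='__main__':
    import itertools
    o=bot.get_obs();Qa=np.vstack([Q,o['q']]);Pa=np.array(Pm+[o['eef_pos']]);Wa=np.array(W+[o['tool_rot']])
    Rs=[R.from_quat(np.r_[w[1:],w[0]]) for w in Wa]
    best=[]
    for s in itertools.product((1,-1),repeat=4):
      for r0 in ([0,0,0],[-1.57,0,0],[1.57,0,0],[0,1.57,0],[2.2,0,2.2],[1.2,1.2,1.2],[-1.2,1.2,-1.2],[-1.2,-1.2,1.2]):
        def f(x):
            o=[]
            for q,p,r in zip(Qa,Pa,Rs):
                a,b=fk(q,x,s);o+=list(a-p)+list((b.inv()*r).as_rotvec()*.2)
            return np.r_[o,.0005*x[5:11]]
        rr_=least_squares(f,[0,.3,.53,.47,.25,0,0,0,0,0,0]+list(r0),max_nfev=60);best.append((rr_.cost,s,rr_.x,rr_.fun))
    best.sort(key=lambda t:t[0])
    for b in best[:3]: print(b[0],b[1],b[2].round(3))
    print((best[0][3][:len(Qa)*6].reshape(-1,6)*1000).round(1))
    np.savez('kin.npz',x=best[0][2],s=best[0][1])
E
time python3 kin.py
```

```text
1.6552784730189883e-05 (-1, -1, -1, -1) [-3.000e-03  2.820e-01  5.390e-01  4.740e-01  3.290e-01  2.000e-03
  2.000e-03  2.000e-03  2.000e-03 -4.400e-02 -1.700e-02 -3.000e-03
 -2.223e+00 -2.223e+00]
1.655278473019067e-05 (-1, -1, -1, -1) [-3.00e-03  2.82e-01  5.39e-01  4.74e-01  3.29e-01  2.00e-03  2.00e-03
  2.00e-03  2.00e-03 -4.40e-02 -1.70e-02  3.00e-03  2.22e+00  2.22e+00]
1.6552784730191337e-05 (-1, -1, -1, -1) [-3.00e-03  2.82e-01  5.39e-01  4.74e-01  3.29e-01  2.00e-03  2.00e-03
  2.00e-03  2.00e-03 -4.40e-02 -1.70e-02  3.00e-03  2.22e+00  2.22e+00]
[[-0.4  0.1 -3.2 -0.1 -0.1 -0. ]
 [-0.8 -0.3  1.7 -0.  -0.1 -0. ]
 [-0.9 -0.3  2.1 -0.  -0.   0.2]
 [ 0.3  0.1  0.5 -0.2 -0.   0.1]
 [ 0.8 -0.2  1.  -0.1  0.  -0.1]
 [ 1.1 -0.  -0.7 -0.1 -0.1 -0.2]
 [-1.   2.  -0.6  0.3  0.1  0.1]
 [ 1.5 -1.1 -0.7  0.3  0.1 -0. ]]
real	1m49.491s
user	1m41.651s
sys	0m0.241s
```

```bash
cat > ik.py <<'E'
from kin import *
K=np.load('kin.npz');X=K['x'];S=tuple(K['s'])
lo=np.array([-2.96,-.34,-1.41,.24,-1.37,.17,-2.96]);hi=np.array([2.96,2.1,1.46,2.44,4.51,1.92,2.96])
def ik(pw,Rw,q0,wreg=1e-3):
    def f(q):
        a,b=fk(q,X,S);return np.r_[a-pw,(b.inv()*Rw).as_rotvec()*.2,wreg*(q-q0)]
    s=least_squares(f,np.clip(q0,lo+.03,hi-.03),bounds=(lo+.02,hi-.02),max_nfev=80)
    e=f(s.x)[:6];return s.x,np.linalg.norm(e[:3])*1e3,np.degrees(np.linalg.norm(e[3:])/.2)
def pose(f,y,n,tilt,flip=1,roll=0):
    a=np.radians(60-tilt);fc,nc=f-.013*np.cos(a),n+.013*np.sin(a)
    if roll: fc,nc=f-.011*np.cos(a),n+.011*np.sin(a)
    Rw=tgt(P0[2],tilt,flip,roll);pc=np.array([0,0,.05])+fc*F+y*Y+nc*N
    return world(P0,pc)[0]-Rw.apply([0,-.0145,0]),Rw
E
cat > t1.py <<'E'
from ik import *
rng=np.random.default_rng(0)
qc=bot.get_obs()['q']
for roll in (0,90,-90):
 for tilt in (40,50,60):
  pw,Rw=pose(.063,-.072,-.02,tilt,1,roll);sol=[]
  for k in range(14):
    q0=rng.uniform(lo,hi) ; q0[0]=rng.uniform(0,1.5);q0[4]=[0,3.14,1.57,-.5][k%4]
    q,ep,er=ik(pw,Rw,q0,3e-5)
    if ep<1.5 and er<1: sol.append(np.r_[q,np.min(np.minimum(q-lo,hi-q))])
  print(roll,tilt,len(sol))
  for s in sorted(sol,key=lambda s:-s[-1])[:3]: print('   ',s.round(2))
E
time timeout 500 python3 t1.py
```

```text
0 40 7
    [ 1.43  0.89 -1.11  2.09  1.93  0.41 -1.19  0.24]
    [0.13 0.56 0.59 2.21 4.29 0.6  2.25 0.22]
    [ 1.42  0.88 -1.1   2.09  1.94  0.39 -1.21  0.22]
0 50 8
    [ 1.49  0.99 -1.13  2.17  2.53  0.46 -1.65  0.27]
    [ 1.45  0.93 -1.05  2.17  2.66  0.42 -1.83  0.25]
    [ 1.37  0.84 -0.93  2.18  2.88  0.38 -2.12  0.21]
0 60 8
    [ 1.2   0.79 -0.64  2.25  3.49  0.66 -2.75  0.19]
    [ 1.64  1.37 -1.33  2.21  2.66  0.67 -1.4   0.08]
    [ 1.65  1.39 -1.34  2.21  2.65  0.68 -1.38  0.07]
90 40 5
    [-0.26  0.94  1.26  2.19  4.33  1.13  0.38  0.18]
    [ 1.5   1.01 -1.25  2.04  1.8   0.52 -2.53  0.16]
    [0.35 0.52 0.34 2.14 4.36 0.47 0.67 0.15]
90 50 8
    [ 0.79  0.56 -0.16  2.19  3.86  0.5   1.32  0.25]
    [0.6  0.55 0.07 2.21 3.94 0.58 1.17 0.23]
    [0.58 0.55 0.09 2.21 3.95 0.59 1.16 0.23]
90 60 11
    [ 1.46  0.95 -0.97  2.19  3.21  0.51  2.43  0.25]
    [ 1.46  0.95 -0.97  2.19  3.21  0.51  2.42  0.25]
    [ 1.2   0.75 -0.61  2.21  3.57  0.61  1.86  0.23]
-90 40 8
    [ 1.5   0.98 -1.17  2.1   1.94  0.46  0.46  0.24]
    [ 0.02  0.65  0.79  2.23  4.29  0.76 -2.49  0.21]
    [ 1.45  0.9  -1.09  2.1   1.98  0.38  0.36  0.21]
-90 50 7
    [ 1.23  0.74 -0.69  2.19  3.35  0.39 -1.09  0.22]
    [ 1.44  0.91 -0.98  2.18  2.83  0.39 -0.41  0.22]
    [ 1.44  0.91 -0.98  2.18  2.83  0.39 -0.42  0.22]
-90 60 7
    [ 1.52  1.08 -1.02  2.22  3.14  0.56 -0.52  0.22]
    [ 1.44  0.98 -0.9   2.22  3.3   0.58 -0.77  0.22]
    [ 1.63  1.27 -1.21  2.21  2.85  0.58 -0.07  0.2 ]
real	0m26.301s
user	0m21.888s
sys	0m0.302s
```

Run:
```python
from fit import *
p,r,o=toolpose()
print(row([.4994,-.2964,.1675],tgt(P0[2],36)))
print(row([.45,-.26,.25],tgt(P0[2],20)))
print(row([.43,-.255,.28],tgt(P0[2],0)))
```

```text
[-2.02, -9.3, 5.71, -1.49, 0.02, 0.09]
[-1.55, -19.09, 8.81, -1.48, 0.22, 16.09]
[-1.44, -22.72, 9.09, -1.43, 0.48, 36.09]
```

>>> move_arm(
  rows=[
    [-0.4,-2,1,0,0,0,0],
    [-0.8,-4,2.2,0,0,0,0],
    [-1.5,-6.5,3.8,-0.5,0,0,0],
    [-2,-9.3,5.7,-1,0,0,0],
    [-2,-13,7,-1.4,0,5,0],
    [-1.6,-16.5,8,-1.4,0.2,11,0],
    [-1.5,-19,8.8,-1.4,0.2,17,0],
    [-1.4,-20.5,9,-1.4,0.3,24,0],
    [-1.4,-22,9,-1.4,0.4,30,0],
    [-1.4,-22.7,9.1,-1.4,0.5,36,0],
    [-1.4,-22.7,9.1,-1.4,0.5,36,0],
  ],
)

```text
t: 9.85
eef_pos: [0.4292, -0.2564, 0.2849]
tool_rot: [-0.704, 0.706, -0.054, 0.057]
contact_force: [0.4, 0.3, -0.4]
gripper_width: 0.003
```

```bash
cat > t2.py <<'E'
from ik import *
where();p,r,o=toolpose();q=o['q'];print(p)
a,b=fk(q,X,S);print('fk err',(a-p)*1e3,np.degrees((b.inv()*r).magnitude()))
# goal options: hover out of recess, tilt 50
rng=np.random.default_rng(1)
for tilt in(45,50,55):
  for n in (.05,-.03):
    pw,Rw=pose(.063,-.072,n,tilt);out=[]
    for k in range(8):
        q0=np.array([1.3,.8,-.9,2.1,2.5,.5,-1.6])+rng.normal(0,.2,7);q0[3]=min(q0[3],2.3)
        qq,ep,er=ik(pw,Rw,q0,1e-4)
        if ep<1.5 and er<1: out.append(np.r_[qq,np.min(np.minimum(qq-lo,hi-qq))])
    out.sort(key=lambda s:-s[-1]);print(tilt,n,[s.round(2).tolist() for s in out[:2]])
E
python3 t2.py
```

```text
corner [165.6   1.7 212.2] centre [159.    1.7 223.4] tilt 0.3 q [ 0.2   0.12  0.23  1.9  -0.03  1.12  0.29] F [ 0.4  0.3 -0.4] gw 0.003
[ 0.42920086 -0.25635557  0.28493605]
fk err [ 9.21453796 -3.45430672 -3.36953331] 0.024629867966669335
45 0.05 [[1.57, 0.77, -1.12, 2.24, 2.34, 0.29, -1.6, 0.12], [1.56, 0.76, -1.1, 2.24, 2.37, 0.28, -1.64, 0.11]]
45 -0.03 [[1.42, 0.92, -1.07, 2.12, 2.31, 0.39, -1.53, 0.22], [1.42, 0.91, -1.07, 2.12, 2.31, 0.39, -1.53, 0.22]]
50 0.05 [[1.66, 0.94, -1.23, 2.27, 2.45, 0.42, -1.57, 0.17], [1.63, 0.89, -1.19, 2.27, 2.54, 0.39, -1.69, 0.17]]
50 -0.03 [[1.45, 0.97, -1.08, 2.15, 2.59, 0.44, -1.74, 0.27], [1.45, 0.97, -1.07, 2.15, 2.61, 0.44, -1.76, 0.27]]
55 0.05 [[1.7, 1.04, -1.26, 2.3, 2.64, 0.5, -1.64, 0.14], [1.7, 1.03, -1.26, 2.3, 2.65, 0.49, -1.66, 0.14]]
55 -0.03 [[1.51, 1.09, -1.14, 2.18, 2.74, 0.53, -1.76, 0.26], [1.5, 1.07, -1.12, 2.18, 2.77, 0.52, -1.8, 0.26]]
```

```bash
cat > refit.py <<'E'
from kin import *
import os
K=np.load('kin.npz');x0=K['x'];S=tuple(K['s'])
o=bot.get_obs()
new=np.r_[o['q'],o['eef_pos'],o['tool_rot']]
extra=np.load('extra.npy') if os.path.exists('extra.npy') else np.array([[.87,.48,-.30,2.09,-1.36,.17,1.81,.5628,-.3615,.1022,-.663,.678,.17,.267]])
extra=np.vstack([extra,new]);np.save('extra.npy',extra)
Qa=np.vstack([Q,extra[:,:7]]);Pa=np.vstack([Pm,extra[:,7:10]]);Wa=np.vstack([W,extra[:,10:]])
Rs=[R.from_quat(np.r_[w[1:],w[0]]) for w in Wa]
def f(x):
    o=[]
    for q,p,r in zip(Qa,Pa,Rs):
        a,b=fk(q,x,S);o+=list(a-p)+list((b.inv()*r).as_rotvec()*.2)
    return np.r_[o,.0005*x[5:11]]
s=least_squares(f,x0);print(s.cost,s.x.round(4));print((s.fun[:len(Qa)*6].reshape(-1,6)*1000).round(1))
np.savez('kin.npz',x=s.x,s=S)
E
python3 refit.py
```

```text
4.028622133013033e-05 [-7.8000e-03  2.6470e-01  5.5220e-01  4.7530e-01  3.2130e-01 -4.3000e-03
  1.1000e-03  3.8000e-03  3.1000e-03 -3.5500e-02 -2.2300e-02 -7.8000e-03
 -2.2259e+00 -2.2236e+00]
[[-1.6  2.6 -3.1 -0.2 -0.2 -0. ]
 [-0.1 -1.   1.9 -0.2 -0.2 -0. ]
 [ 0.1 -1.4  1.8 -0.2 -0.1  0.1]
 [-0.   0.9  1.4 -0.4 -0.1  0.1]
 [ 1.2 -0.1  1.5 -0.3 -0.1 -0.1]
 [ 0.1  2.1  0.5 -0.3 -0.2 -0.3]
 [-1.7  2.8 -0.8  0.7  0.2  0.1]
 [ 2.5 -2.3 -1.4  1.1  1.   0.2]
 [ 2.5 -1.1 -2.1 -0.2 -0.2 -0. ]]
```

```bash
cat > sim.py <<'E'
from ik import *
def jac(q):
    a,b=fk(q,X,S);J=np.zeros((6,7))
    for i in range(7):
        d=q.copy();d[i]+=1e-5;a2,b2=fk(d,X,S);J[:3,i]=(a2-a)/1e-5;J[3:,i]=(b2*b.inv()).as_rotvec()/1e-5
    return a,b,J
def track(q,pw,Rw,it=6):
    for _ in range(it):
        a,b,J=jac(q);e=np.r_[pw-a,(Rw*b.inv()).as_rotvec()]
        Wt=np.diag([1,1,1,.3,.3,.3]);A=Wt@J;free=np.ones(7,bool)
        dq=A.T@np.linalg.solve(A@A.T+1e-4*np.eye(6),Wt@e)
        q=np.clip(q+np.clip(dq,-.2,.2),lo,hi)
    return q
E
cat > t3.py <<'E'
from sim import *
p,r,o=toolpose();q0=o['q']
pw,Rw=pose(.063,-.072,.05,50)
goal=np.array([1.6,.85,-1.1,2.25,2.5,.4,-1.65])
goal,ep,er=ik(pw,Rw,goal,1e-4);print(goal.round(2),ep,er)
q=q0.copy()
n=24
for k in range(1,n+1):
    s=k/n;qi=q0+(goal-q0)*s;qi[5]=max(qi[5],0)+0.25*np.sin(np.pi*s)
    a,b=fk(qi,X,S);q=track(q,a,b)
    tip=a+b.apply([0,-.0145,0]);a2,b2=fk(q,X,S)
    print(k,'row',row(a,b),'tip',tip.round(3),'ydir',b.apply([0,1,0]).round(2),'qsim',q.round(2),'err',round(np.linalg.norm(a2-a)*1e3,1))
E
python3 t3.py
```

```text
[ 1.63  0.88 -1.21  2.29  2.52  0.41 -1.7 ] 1.5872238821422385e-06 3.8146714854845637e-06
1 row [-1.76, 2.11, -2.76, -4.39, 2.03, 4.21] tip [ 0.409 -0.28   0.278] ydir [-0.08 -0.07 -0.99] qsim [0.2  0.15 0.24 1.92 0.07 1.12 0.22] err 0.0
2 row [-3.66, 3.69, -5.42, -8.85, 3.74, 7.91] tip [ 0.387 -0.302  0.262] ydir [-0.16 -0.13 -0.98] qsim [0.19 0.18 0.26 1.94 0.16 1.12 0.15] err 0.0
3 row [-5.37, 5.01, -8.04, -13.28, 5.15, 11.05] tip [ 0.367 -0.325  0.249] ydir [-0.23 -0.19 -0.96] qsim [0.18 0.21 0.28 1.97 0.24 1.11 0.09] err 0.0
4 row [-6.83, 6.12, -10.59, -17.64, 6.25, 13.56] tip [ 0.35  -0.347  0.237] ydir [-0.28 -0.25 -0.93] qsim [0.17 0.24 0.3  1.99 0.33 1.09 0.03] err 0.0
5 row [-8.0, 7.1, -13.04, -21.85, 7.02, 15.39] tip [ 0.335 -0.368  0.227] ydir [-0.33 -0.31 -0.89] qsim [ 0.17  0.27  0.32  2.01  0.41  1.07 -0.03] err 0.0
6 row [-8.86, 8.02, -15.36, -25.85, 7.47, 16.48] tip [ 0.323 -0.389  0.217] ydir [-0.36 -0.36 -0.86] qsim [ 0.16  0.3   0.35  2.03  0.48  1.04 -0.08] err 0.0
7 row [-9.37, 8.93, -17.53, -29.54, 7.61, 16.81] tip [ 0.315 -0.409  0.208] ydir [-0.37 -0.41 -0.83
[... 2061 characters left out ...]
-0.79] qsim [ 0.82  0.51 -0.23  2.26  2.6   0.33 -2.11] err 0.0
21 row [7.85, 21.77, -15.03, -15.47, 1.65, -36.69] tip [ 0.476 -0.413  0.079] ydir [ 0.54 -0.35 -0.76] qsim [ 0.99  0.53 -0.42  2.27  2.77  0.35 -2.23] err 0.0
22 row [9.05, 20.78, -12.46, -10.27, 1.25, -41.33] tip [ 0.491 -0.39   0.089] ydir [ 0.62 -0.27 -0.73] qsim [ 1.16  0.57 -0.6   2.28  2.92  0.35 -2.33] err 0.0
23 row [9.92, 19.35, -9.85, -4.99, 0.67, -45.69] tip [ 0.503 -0.367  0.102] ydir [ 0.7  -0.2  -0.69] qsim [ 1.32  0.61 -0.77  2.28  3.05  0.35 -2.4 ] err 0.0
24 row [10.42, 17.54, -7.28, 0.23, -0.13, -49.72] tip [ 0.511 -0.343  0.12 ] ydir [ 0.76 -0.12 -0.64] qsim [ 1.46  0.67 -0.92  2.3   3.16  0.33 -2.46] err 0.0
```

```bash
cat > t4.py <<'E'
from sim import *
p,r,o=toolpose();q=o['q'].copy()
tip0=p+r.apply([0,-.0145,0])
pw,Rw=pose(.063,-.072,.08,50);tip1=pw+Rw.apply([0,-.0145,0])
mid=np.array([.42,-.33,.24])
A=-35
sched=[(0,A*k/5,tip0+(mid-tip0)*k/5) for k in range(1,6)]+[(50*k/7,A,mid+(tip1-mid)*.3*k/7) for k in range(1,8)]
m2=sched[-1][2]
sched+=[(50,A*(1-k/5),m2+(tip1-m2)*k/5) for k in range(1,6)]
for i,(t,a,tp) in enumerate(sched):
    Rw=tgt(P0[2],t)*R.from_euler('x',a,degrees=True);pw=tp-Rw.apply([0,-.0145,0])
    q=track(q,pw,Rw,8);a2,b2=fk(q,X,S)
    print(i+1,row(pw,Rw),'tip',tp.round(3),'q',q.round(2),'err',round(np.linalg.norm(a2-pw)*1e3,1))
E
python3 t4.py
```

```text
1 [0.04, 1.18, -1.65, -6.85, -0.23, 0.27] tip [ 0.427 -0.271  0.288] q [0.16 0.12 0.22 1.94 0.11 1.06 0.18] err 0.0
2 [0.08, 2.34, -3.31, -13.85, -0.24, 0.26] tip [ 0.425 -0.286  0.276] q [0.12 0.13 0.22 1.98 0.25 1.   0.06] err 0.0
3 [0.13, 3.48, -4.96, -20.85, -0.26, 0.24] tip [ 0.424 -0.301  0.264] q [ 0.08  0.15  0.22  2.02  0.41  0.96 -0.09] err 0.0
4 [0.17, 4.6, -6.6, -27.85, -0.27, 0.23] tip [ 0.422 -0.315  0.252] q [ 0.04  0.18  0.23  2.06  0.57  0.93 -0.24] err 0.0
5 [0.22, 5.7, -8.23, -34.85, -0.29, 0.21] tip [ 0.42 -0.33  0.24] q [-0.01  0.23  0.25  2.1   0.73  0.91 -0.41] err 0.0
6 [0.64, 6.15, -8.23, -34.79, 1.9, -6.7] tip [ 0.423 -0.33   0.235] q [-0.02  0.19  0.26  2.16  0.82  0.8  -0.55] err 0.0
7 [1.07, 6.58, -8.22, -34.65, 4.09, -13.62] tip [ 0.426 -0.331  0.231] q [-0.04  0.17  0.28  2.22  0.94  0.69 -0.73] err 0.0
8 [1.49, 6.98, -8.22, -34.41, 6.28, -20.53] tip [ 0.428 -0.331  0.226] q [-0.06  0.15  0.3   2.29  1.12  0.6  -0.97] err 0.0
9 [1.9, 7.37, -8.22, -34.08, 8.47, -27.44] tip [ 0.431 -0.332  0.222] q [-0.08  0.14  0.33  2.36  1.38  0.53 -1.29] err 0.0
10 [2
[... 310 characters left out ...]
33  0.208] q [ 0.08  0.22  0.18  2.44  2.29  0.7  -2.38] err 63.1
13 [4.06, 10.0, -8.04, -25.97, 12.01, -48.72] tip [ 0.449 -0.334  0.194] q [ 0.22  0.22  0.14  2.44  2.58  0.6  -2.55] err 63.3
14 [5.03, 11.52, -7.86, -19.43, 8.98, -49.16] tip [ 0.458 -0.336  0.179] q [ 0.41  0.25  0.05  2.44  2.91  0.54 -2.76] err 50.0
15 [5.98, 13.04, -7.68, -12.88, 5.94, -49.47] tip [ 0.467 -0.337  0.164] q [ 0.65  0.29 -0.1   2.44  3.25  0.51 -2.96] err 22.0
16 [6.91, 14.54, -7.49, -6.32, 2.91, -49.66] tip [ 0.476 -0.338  0.149] q [ 1.06  0.38 -0.46  2.41  3.46  0.46 -2.96] err 0.9
17 [7.83, 16.02, -7.3, 0.23, -0.13, -49.72] tip [ 0.485 -0.34   0.135] q [ 1.38  0.52 -0.75  2.34  3.61  0.35 -2.96] err 0.1
```

```bash
cat > t5.py <<'E'
from sim import *
p,r,o=toolpose();qs=o['q'].copy()
tip0=p+r.apply([0,-.0145,0])
def run(A,T,mid,fr,nend,show=False,tilt1=None):
    q=qs.copy()
    pw,Rw=pose(.063,-.072,nend,T);tip1=pw+Rw.apply([0,-.0145,0]);mid=np.array(mid)
    sched=[(0,A*k/5,tip0+(mid-tip0)*k/5) for k in range(1,6)]+[(T*k/7,A,mid+(tip1-mid)*fr*k/7) for k in range(1,8)]
    m2=sched[-1][2];sched+=[(T,A*(1-k/5),m2+(tip1-m2)*k/5) for k in range(1,6)]
    E=0
    for i,(t,a,tp) in enumerate(sched):
        Rw=tgt(P0[2],t)*R.from_euler('x',a,degrees=True);pw=tp-Rw.apply([0,-.0145,0])
        q=track(q,pw,Rw,5);a2,b2=fk(q,X,S);e=np.linalg.norm(a2-pw)*1e3;E=max(E,e)
        if show: print(i+1,row(pw,Rw),'tip',tp.round(3),'q',q.round(2),'err',round(e,1))
    return E,q
if __name__=='__main__':
    res=[]
    for A in(-20,-30):
      for T in (45,50):
        for mx in (.46,.52,.58):
          for mz in (.24,.30):
            for fr in (.2,.6):
              E,q=run(A,T,[mx,-.33,mz],fr,.05);res.append((E,A,T,mx,mz,fr,q.round(2).tolist()))
    res.sort(key=lambda t:t[0])
    for x in res[:8]: print(x)
    b=res[0];run(b[1],b[2],[b[3],-.33,b[4]],b[5],.05,True)
E
python3 t5.py
```

```text
(np.float64(0.02738269445926394), -30, 45, 0.52, 0.3, 0.2, [1.25, 0.52, -0.69, 2.27, 3.54, 0.24, -2.96])
(np.float64(0.06709895951639108), -30, 45, 0.46, 0.3, 0.2, [1.25, 0.52, -0.68, 2.27, 3.54, 0.24, -2.96])
(np.float64(0.08038972586352171), -30, 45, 0.58, 0.3, 0.2, [1.25, 0.52, -0.68, 2.27, 3.54, 0.24, -2.96])
(np.float64(0.18831944562377745), -30, 45, 0.46, 0.3, 0.6, [1.25, 0.52, -0.68, 2.27, 3.54, 0.24, -2.96])
(np.float64(0.2015103586240605), -30, 45, 0.52, 0.3, 0.6, [1.25, 0.52, -0.68, 2.27, 3.54, 0.24, -2.96])
(np.float64(0.22132823161506224), -30, 45, 0.46, 0.24, 0.6, [1.25, 0.52, -0.68, 2.27, 3.54, 0.24, -2.96])
(np.float64(0.24027318541133152), -30, 45, 0.52, 0.24, 0.6, [1.25, 0.52, -0.68, 2.27, 3.55, 0.24, -2.96])
(np.float64(0.27900626659253547), -30, 45, 0.52, 0.24, 0.2, [1.25, 0.52, -0.68, 2.27, 3.54, 0.24, -2.96])
1 [2.02, -0.01, -1.32, -5.85, -0.22, 0.27] tip [ 0.447 -0.271  0.3  ] q [0.16 0.14 0.22 1.88 0.08 1.1  0.2 ] err 0.0
2 [4.04, -0.03, -2.64, -11.85, -0.24, 0.26] tip [ 0.465 -0.286  0.3  ] q [0.13 0.17 0.22 1.86 0.19 1.08 0.1 ] err 0.0
3 [6.07, -0.06, -3.96, 
[... 1156 characters left out ...]
333  0.264] q [-0.14  0.15  0.41  2.31  1.85  0.41 -1.83] err 0.0
13 [10.74, 5.97, -6.96, -22.54, 9.22, -44.07] tip [ 0.516 -0.335  0.235] q [ 0.01  0.18  0.34  2.34  2.24  0.29 -2.16] err 0.0
14 [10.63, 8.88, -7.04, -16.85, 6.88, -44.36] tip [ 0.515 -0.337  0.207] q [ 0.4   0.22  0.01  2.33  2.68  0.26 -2.51] err 0.0
15 [10.52, 11.78, -7.13, -11.16, 4.54, -44.56] tip [ 0.513 -0.339  0.178] q [ 0.76  0.29 -0.29  2.32  3.05  0.27 -2.77] err 0.0
16 [10.39, 14.67, -7.21, -5.47, 2.2, -44.68] tip [ 0.511 -0.341  0.149] q [ 1.03  0.39 -0.5   2.3   3.35  0.27 -2.92] err 0.0
17 [10.25, 17.55, -7.28, 0.23, -0.14, -44.72] tip [ 0.51  -0.343  0.12 ] q [ 1.25  0.52 -0.69  2.27  3.54  0.24 -2.96] err 0.0
```

Run:
```python
from fit import *
print(row([.43,-.256,.285],tgt(P0[2],0,1,-90)))
```

```text
[0.07, -0.01, 0.05, 0.34, -90.21, 0.1]
```

>>> move_arm(
  rows=[
    [0,0,0,0,-8,0,0],
    [0,0,0,0,-16,0,0],
    [0,0,0,0,-24,0,0],
    [0,0,0,0,-32,0,0],
    [0,0,0,0,-40,0,0],
    [0,0,0,0,-48,0,0],
    [0,0,0,0,-56,0,0],
    [0,0,0,0,-64,0,0],
    [0,0,0,0,-72,0,0],
    [0,0,0,0,-81,0,0],
    [0,0,0,0,-90,0,0],
    [0,0,0,0,-90,0,0],
  ],
)

```text
t: 11.05
eef_pos: [0.4283, -0.2561, 0.2851]
tool_rot: [-0.535, 0.539, 0.46, -0.459]
contact_force: [0.2, -0.6, 0.2]
gripper_width: -0.0
```

```bash
cat > t6.py <<'E'
from sim import *
p,r,o=toolpose();qs=o['q'].copy();print(qs.round(2),p)
tip0=p+r.apply([0,-.0145,0])
def run(A,T,mid,fr,nend,show=False,f=.063):
    q=qs.copy()
    pw,Rw=pose(f,-.072,nend,T,1,-90);tip1=pw+Rw.apply([0,-.0145,0]);mid=np.array(mid)
    sched=[(0,A*k/5,tip0+(mid-tip0)*k/5) for k in range(1,6)]+[(T*k/7,A,mid+(tip1-mid)*fr*k/7) for k in range(1,8)]
    m2=sched[-1][2];sched+=[(T,A*(1-k/5),m2+(tip1-m2)*k/5) for k in range(1,6)]
    E=0
    for i,(t,a,tp) in enumerate(sched):
        Rw=tgt(P0[2],t)*R.from_euler('x',a,degrees=True)*R.from_euler('y',-90,degrees=True);pw=tp-Rw.apply([0,-.0145,0])
        q=track(q,pw,Rw,5);a2,b2=fk(q,X,S);e=np.linalg.norm(a2-pw)*1e3;E=max(E,e)
        if show: print(i+1,row(pw,Rw),'q',q.round(2),'err',round(e,1))
    return E,q
if __name__=='__main__':
    for T in(45,50): run(-30,T,[.52,-.33,.30],.2,.05,True)
E
python3 t6.py
```

```text
[ 0.31  0.12  0.11  1.9  -0.01  1.12  1.84] [ 0.42827783 -0.2561493   0.28509632]
1 [-1.32, -0.0, -2.04, 0.28, -0.15, 5.85] q [0.31 0.11 0.12 1.91 0.1  1.1  1.8 ] err 0.0
2 [-2.65, -0.02, -4.08, 0.27, -0.16, 11.85] q [0.27 0.14 0.11 1.89 0.21 1.08 1.69] err 0.0
3 [-3.97, -0.05, -6.12, 0.26, -0.18, 17.85] q [0.22 0.17 0.11 1.87 0.33 1.07 1.59] err 0.0
4 [-5.29, -0.1, -8.17, 0.25, -0.19, 23.85] q [0.18 0.21 0.11 1.85 0.45 1.06 1.49] err 0.0
5 [-6.6, -0.17, -10.21, 0.25, -0.2, 29.85] q [0.14 0.25 0.12 1.84 0.57 1.07 1.4 ] err 0.0
6 [-6.64, 0.34, -10.33, -6.03, 1.49, 29.81] q [0.14 0.21 0.13 1.91 0.61 0.94 1.31] err 0.0
7 [-6.68, 0.82, -10.45, -12.31, 3.18, 29.71] q [0.13 0.17 0.14 1.99 0.67 0.82 1.2 ] err 0.0
8 [-6.72, 1.29, -10.56, -18.59, 4.87, 29.55] q [0.12 0.15 0.15 2.06 0.77 0.69 1.05] err 0.0
9 [-6.76, 1.75, -10.67, -24.86, 6.56, 29.32] q [0.11 0.13 0.18 2.14 0.92 0.57 0.86] err 0.0
10 [-6.8, 2.19, -10.77, -31.14, 8.25, 29.03] q [0.08 0.12 0.21 2.21 1.16 0.46 0.57] err 0.0
11 [-6.84, 2.62, -10.86, -37.41, 9.95, 28.67] q [0.05 0.12 0.25 2.28 1.54 0.4  0.14] err 0.0
12 [-6.88, 3.04
[... 1490 characters left out ...]
11 [-6.84, 2.57, -10.95, -41.59, 11.07, 28.4] q [ 0.06  0.13  0.25  2.33  1.82  0.4  -0.17] err 0.0
12 [-6.88, 2.97, -11.04, -48.55, 12.95, 27.88] q [ 0.17  0.16  0.14  2.39  2.24  0.49 -0.65] err 0.0
13 [-6.98, 5.87, -10.98, -48.97, 10.35, 22.26] q [ 0.35  0.2   0.05  2.41  2.63  0.44 -0.95] err 0.0
14 [-7.06, 8.77, -10.91, -49.3, 7.75, 16.65] q [ 0.6   0.26 -0.11  2.4   2.99  0.44 -1.2 ] err 0.0
15 [-7.15, 11.66, -10.83, -49.53, 5.15, 11.03] q [ 0.82  0.34 -0.26  2.39  3.3   0.46 -1.38] err 0.0
16 [-7.23, 14.53, -10.74, -49.67, 2.55, 5.42] q [ 1.01  0.44 -0.37  2.36  3.56  0.48 -1.49] err 0.0
17 [-7.3, 17.4, -10.64, -49.71, -0.06, -0.2] q [ 1.16  0.54 -0.47  2.32  3.79  0.47 -1.58] err 0.0
```

>>> move_arm(
  rows=[
    [-1.3,0,-2,0,0,6,0],
    [-2.6,0,-4,0,0,12,0],
    [-4,0,-6,0,0,18,0],
    [-5.3,-0.1,-8.2,0,0,24,0],
    [-6.6,-0.2,-10.2,0,0,30,0],
    [-6.6,0.3,-10.3,-6.7,1.7,29.8,0],
    [-6.7,0.8,-10.5,-13.7,3.6,29.7,0],
    [-6.7,1.3,-10.6,-20.7,5.4,29.5,0],
    [-6.7,1.5,-10.7,-24,6.4,29.3,0],
    [-6.8,1.7,-10.7,-27.6,7.3,29.2,0],
    [-6.8,1.7,-10.7,-27.6,7.3,29.2,0],
  ],
)

```text
t: 12.15
eef_pos: [0.5209, -0.3399, 0.2677]
tool_rot: [-0.29, 0.775, 0.371, -0.421]
contact_force: [-0.3, 0.1, -0.0]
gripper_width: -0.001
```

```bash
cat > t7.py <<'E'
from sim import *
p,r,o=toolpose();q=o['q'].copy();print(q.round(2),p)
pw,Rw=pose(.063,-.072,.05,50,1,-90);tip1=pw+Rw.apply([0,-.0145,0]);tip0=p+r.apply([0,-.0145,0])
sched=[(30+20*k/5,-30,tip0+(tip1-tip0)*.2*k/5) for k in range(1,6)]
m2=sched[-1][2];sched+=[(50,-30*(1-k/5),m2+(tip1-m2)*k/5) for k in range(1,6)]
for i,(t,a,tp) in enumerate(sched):
    Rw=tgt(P0[2],t)*R.from_euler('x',a,degrees=True)*R.from_euler('y',-90,degrees=True);pw=tp-Rw.apply([0,-.0145,0])
    q=track(q,pw,Rw,5);a2,b2=fk(q,X,S);e=np.linalg.norm(a2-pw)*1e3
    print(i+1,row(pw,Rw),'q',q.round(2),'err',round(e,1))
E
python3 t7.py
```

```text
[0.05 0.12 0.18 2.14 0.97 0.58 0.74] [ 0.52088133 -0.33986029  0.26769062]
1 [0.23, 0.5, 0.19, -4.86, 2.56, -0.02] q [0.06 0.11 0.24 2.24 1.26 0.44 0.45] err 0.0
2 [0.45, 0.99, 0.41, -8.32, 4.57, -0.03] q [0.05 0.12 0.26 2.29 1.53 0.4  0.15] err 0.0
3 [0.68, 1.47, 0.63, -11.79, 6.57, -0.03] q [ 0.06  0.14  0.25  2.33  1.83  0.4  -0.18] err 0.0
4 [0.9, 1.95, 0.86, -15.25, 8.57, -0.04] q [ 0.12  0.16  0.19  2.37  2.11  0.45 -0.49] err 0.0
5 [1.11, 2.43, 1.08, -18.71, 10.57, -0.05] q [ 0.19  0.2   0.13  2.41  2.33  0.52 -0.74] err 0.0
6 [2.19, 4.42, 2.29, -19.25, 9.58, -5.98] q [ 0.36  0.23  0.05  2.42  2.68  0.48 -1.  ] err 0.0
7 [3.26, 6.4, 3.51, -19.75, 8.57, -11.91] q [ 0.59  0.29 -0.09  2.41  3.02  0.47 -1.22] err 0.0
8 [4.33, 8.36, 4.73, -20.22, 7.54, -17.83] q [ 0.79  0.36 -0.23  2.39  3.31  0.48 -1.39] err 0.0
9 [5.39, 10.31, 5.96, -20.65, 6.49, -23.76] q [ 0.98  0.44 -0.34  2.36  3.57  0.49 -1.51] err 0.0
10 [6.45, 12.25, 7.19, -21.05, 5.43, -29.69] q [ 1.13  0.53 -0.43  2.32  3.81  0.48 -1.61] err 0.0
```

>>> move_arm(
  rows=[
    [0.2,0.5,0.2,-4.9,2.6,0,0],
    [0.4,1,0.4,-8.3,4.6,0,0],
    [0.6,1.3,0.5,-10,5.6,0,0],
    [0.7,1.5,0.6,-11.8,6.6,0,0],
    [0.8,1.7,0.7,-13.5,7.6,0,0],
    [0.9,1.95,0.9,-15.3,8.6,0,0],
    [1.1,2.4,1.1,-18.7,10.6,0,0],
    [2.2,4.4,2.3,-19.2,9.6,-6,0],
    [3.3,6.4,3.5,-19.8,8.6,-12,0],
    [4.3,8.4,4.7,-20.2,7.5,-18,0],
    [5.4,10.3,6,-20.6,6.5,-24,0],
    [5.4,10.3,6,-20.6,6.5,-24,0],
  ],
)

```text
t: 13.35
eef_pos: [0.5283, -0.3491, 0.1534]
tool_rot: [-0.226, 0.775, 0.534, -0.251]
contact_force: [0.4, 0.2, -0.0]
gripper_width: 0.0
```

```bash
cat >> ik.py <<'E'
def whereR():
    p,r,o=toolpose();a=r.as_matrix();X_,Yv,Z=a.T
    # upper edge of tip: tool -z is up (roll -90): x_hat old = -z
    g=[]
    for q in(p+a@[0,-.0145,-.011],p+a@[0,-.0145,0]):
        l=world([0,0,-P0[2]],q-[P0[0],P0[1],.05])[0];g.append(np.round([l@F*1e3,l[1]*1e3,l@N*1e3],1))
    e=(tgt(P0[2],50,1,-90).inv()*r).as_rotvec(degrees=True)
    print('upper edge',g[0],'centre',g[1],'rot vs tilt50',e.round(1),'q',o['q'].round(2),'F',o['contact_force'].round(1),'gw',round(o['gripper_width'],3),'t',o['t'])
def rp(f,y,n,tilt=50): return row(*pose(f,y,n,tilt,1,-90))
E
python3 - <<'E'
from ik import *
whereR()
for n in (.05,0,-.02,-.03,-.037): print(n,rp(.066,-.072,n))
im,d=vision.read_camera('wrist');cv2.imwrite('pics/w9.png',cv2.convertScaleAbs(im,alpha=1.6,beta=10));np.save('pics/w9.npy',d)
im,d=vision.read_camera('scene');cv2.imwrite('pics/s9.png',crop(im,240,80,400,220,5))
E
```

```text
upper edge [101.8 -71.6  65.4] centre [ 91.  -71.7  67.2] rot vs tilt50 [-0.6 -0.7 12.4] q [ 0.64  0.35 -0.13  2.39  3.23  0.49 -1.38] F [ 0.4  0.2 -0. ] gw 0.0 t 13.35
0.05 [0.78, 2.02, 3.29, 0.6, 0.74, -12.38]
0 [1.82, 6.83, 2.47, 0.6, 0.74, -12.38]
-0.02 [2.24, 8.76, 2.14, 0.6, 0.74, -12.38]
-0.03 [2.45, 9.73, 1.97, 0.6, 0.74, -12.38]
-0.037 [2.6, 10.4, 1.86, 0.6, 0.74, -12.38]
```

View pics/w9.png

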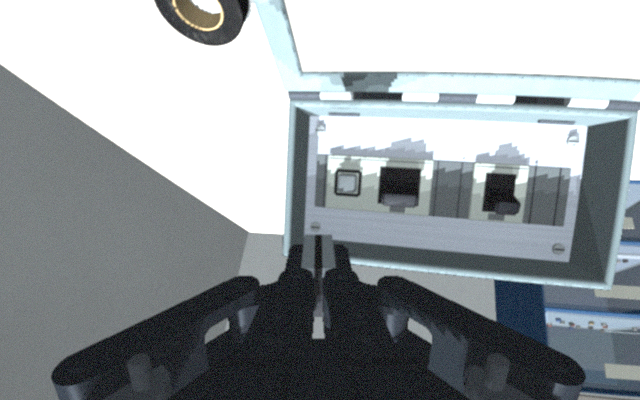

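View pics/s9.png

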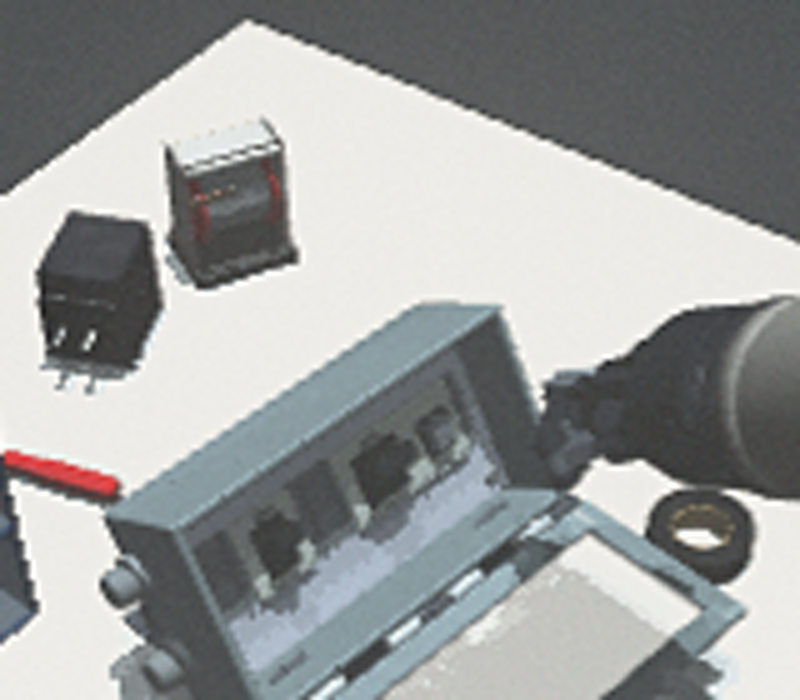

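Run:
```python
from ik import *
d=np.load('pics/w9.npy');P=cloud('wrist',d)
L=world([0,0,-P0[2]],(P-np.array([P0[0],P0[1],.05])).reshape(-1,3)).reshape(P.shape)
f,y,n=L@F*1e3,L[...,1]*1e3,L@N*1e3
v,u=np.mgrid[0:400,0:640]
def st(nm,m): print(nm,m.sum(),'f',np.percentile(f[m],[3,50,97]).round(1),'y',np.percentile(y[m],[3,50,97]).round(1),'n',np.median(n[m]).round(1))
st('button',(u>330)&(u<365)&(v>165)&(v<200)&(n>-33)&(n<-26))
st('lever',(u>370)&(u<430)&(v>165)&(v<215)&(n>-28)&(n<-12))
st('main',(u>480)&(u<530)&(v>165)&(v<220)&(n>-28)&(n<-12))
st('plate',(u>300)&(u<590)&(v>110)&(v<270)&(n>-47)&(n<-42))
st('bezelarea',(u>330)&(u<365)&(v>165)&(v<200))
```

```text
button 334 f [50.8 57.6 64.5] y [-83.5 -76.3 -69.7] n -28.0
lever 693 f [59.4 65.  71.8] y [-48.2 -35.2 -22.4] n -18.1
main 523 f [60.5 66.  72.6] y [30.8 38.3 47.5] n -19.3
plate 18748 f [  6.9  52.6 106.9] y [-77.4  36.8  98. ] n -43.2
bezelarea 1156 f [nan nan nan] y [nan nan nan] n nan
```

Run:
```python
from ik import *
c=vision.get_calibration('scene')
im=cv2.imread('pics/s6f.png');a=crop(im,300,140,350,190,12)
cv2.imwrite('pics/s6z.png',a)
for y in(-.072,-.076):
  for nm,f,yy,n in(('button',.0615,y,-.029),('lever',.070,y+.041,-.019),('main',.0705,y+.041+.074,-.019),):
    q=world(P0,np.array([0,0,.05])+f*F+yy*Y+n*N)[0];uv=proj(c,q)[0];print(nm,y,uv.round(1),((uv-[300,140]+.5)*12).round())
# depth-based in scene
d=np.load('pics/s6.npy');P=cloud('scene',d);L=world([0,0,-P0[2]],(P-np.array([P0[0],P0[1],.05])).reshape(-1,3)).reshape(P.shape)
f,y,n=L@F*1e3,L[...,1]*1e3,L@N*1e3
def st(nm,m): print(nm,m.sum(),'f',np.percentile(f[m],[3,50,97]).round(1),'y',np.percentile(y[m],[3,50,97]).round(1),'n',np.median(n[m]).round(1))
for nm,a,b in(('button',-90,-58),('lever',-55,-12),('main',20,60)):
    st(nm,(y>a)&(y<b)&(f>45)&(f<85)&(n>-33)&(n<-10))
```

```text
button -0.072 [329.2 166.5] [357. 324.]
lever -0.072 [319.6 171.9] [241. 389.]
main -0.072 [298.6 187.1] [-11. 571.]
button -0.076 [330.3 165.8] [369. 315.]
lever -0.076 [320.7 171.2] [254. 380.]
main -0.076 [299.8 186.2] [  3. 560.]
button 19 f [56.  63.1 68.8] y [-78.8 -73.3 -66.6] n -32.0
lever 45 f [65.2 70.8 75.9] y [-44.4 -30.2 -17.9] n -22.5
main 33 f [65.6 71.  75.7] y [35.6 45.5 52.2] n -23.0
```

View pics/s6z.png

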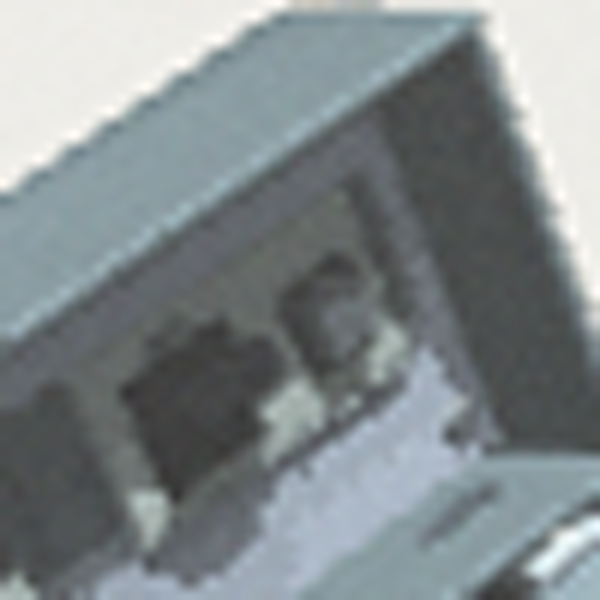

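Run:
```python
from ik import *
for n in (.05,.02,0,-.02,-.03,-.035): print(n,rp(.065,-.074,n))
```

```text
0.05 [1.08, 2.11, 3.07, 0.34, 0.48, -12.81]
0.02 [1.73, 5.0, 2.56, 0.34, 0.48, -12.81]
0 [2.17, 6.92, 2.22, 0.34, 0.48, -12.81]
-0.02 [2.6, 8.84, 1.89, 0.34, 0.48, -12.81]
-0.03 [2.82, 9.81, 1.72, 0.34, 0.48, -12.81]
-0.035 [2.93, 10.29, 1.63, 0.34, 0.48, -12.81]
```

>>> move_arm(
  rows=[
    [0.5,1,1.5,0,0,-6,0],
    [1.1,2.1,3.1,0.3,0.5,-12.8,0],
    [1.1,2.1,3.1,0.3,0.5,-12.8,0],
    [1.7,4,2.8,0.3,0.5,-12.8,0],
    [1.9,5.5,2.5,0.3,0.5,-12.8,0],
    [2.2,6.9,2.2,0.3,0.5,-12.8,0],
    [2.4,8,2,0.3,0.5,-12.8,0],
    [2.6,8.8,1.9,0.3,0.5,-12.8,0],
    [2.6,8.8,1.9,0.3,0.5,-12.8,0],
  ],
)

```text
t: 14.35
eef_pos: [0.5845, -0.3555, 0.0785]
tool_rot: [-0.259, 0.713, 0.612, -0.222]
contact_force: [-0.6, 0.0, -0.2]
gripper_width: 0.002
```

Run:
```python
from ik import *
whereR()
for n in (-.02,-.025,-.03,-.035,-.038): print(n,rp(.065,-.074,n))
im,d=vision.read_camera('wrist');cv2.imwrite('pics/w10.png',cv2.convertScaleAbs(im,alpha=1.6,beta=10));np.save('pics/w10.npy',d)
im,d=vision.read_camera('scene');cv2.imwrite('pics/s10.png',crop(im,260,110,380,210,6))
```

```text
upper edge [ 65.4 -72.6 -20.8] centre [ 54.6 -72.6 -18.9] rot vs tilt50 [-0.1 -0.  -0.1] q [ 0.88  0.59 -0.3   2.21  3.69  0.48 -1.62] F [-0.6  0.  -0.2] gw 0.002 t 14.35
-0.02 [-0.14, -0.07, 0.06, 0.07, 0.05, 0.08]
-0.025 [-0.14, 0.42, -0.03, 0.07, 0.05, 0.08]
-0.03 [-0.14, 0.91, -0.11, 0.07, 0.05, 0.08]
-0.035 [-0.14, 1.41, -0.2, 0.07, 0.05, 0.08]
-0.038 [-0.14, 1.7, -0.25, 0.07, 0.05, 0.08]
```

View pics/w10.png

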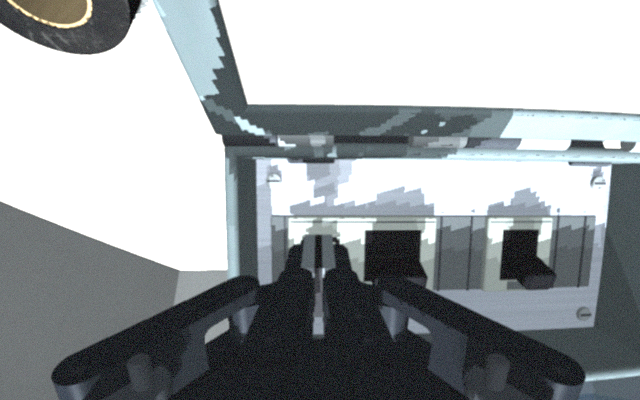

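View pics/s10.png

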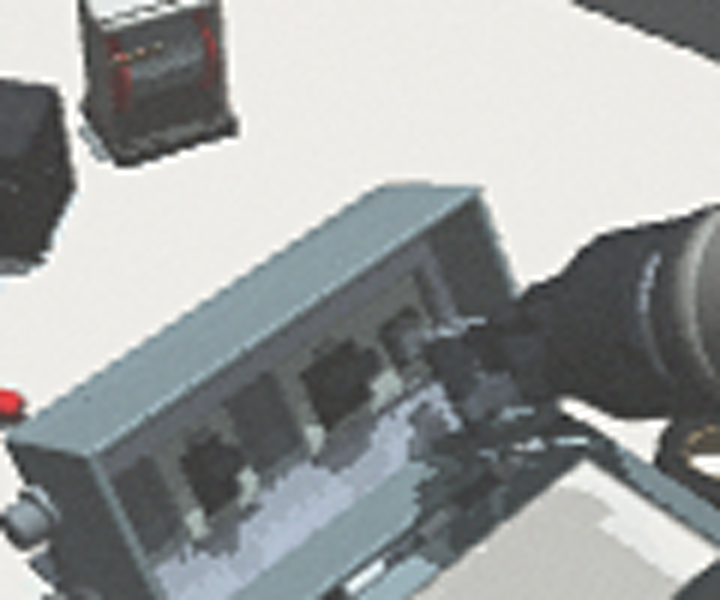

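>>> move_arm(
  rows=[
    [0,0.4,0,0,0,0,0],
    [0,0.8,-0.1,0,0,0,0],
    [0,1.1,-0.15,0,0,0,0],
    [0,1.4,-0.2,0,0,0,0],
    [0,1.4,-0.2,0,0,0,0],
  ],
)

```text
t: 14.95
eef_pos: [0.5945, -0.3582, 0.0711]
tool_rot: [-0.26, 0.714, 0.611, -0.223]
contact_force: [-5.1, 1.1, 5.5]
gripper_width: -0.0
```

Run:
```python
from ik import *
whereR()
im,d=vision.read_camera('wrist');cv2.imwrite('pics/w11.png',cv2.convertScaleAbs(im[180:360],alpha=1.6,beta=10))
```

```text
upper edge [ 64.1 -73.8 -33.4] centre [ 53.3 -73.8 -31.5] rot vs tilt50 [-0.  0.  0.] q [ 0.86  0.62 -0.29  2.19  3.67  0.48 -1.61] F [-5.1  1.1  5.5] gw -0.0 t 14.95
```

View pics/w11.png

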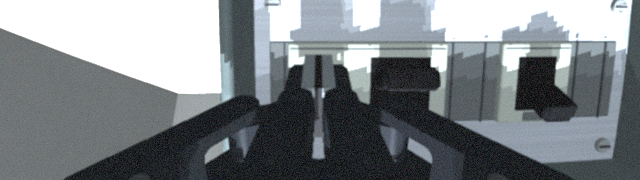

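Run:
```python
from ik import *
print(rp(.064,-.074,-.015))
for f,y,n,t in ((.06,-.074,.01,48),(.045,-.034,.01,45),(.040,-.034,.0,45),(.040,-.034,-.03,45)): print(rp(f,y,n,t))
```

```text
[-0.02, -1.81, 0.33, 0.01, -0.01, -0.02]
[-0.03, -4.24, 1.21, 2.01, -0.01, -0.02]
[3.97, -4.04, 2.76, 5.01, -0.01, -0.02]
[3.97, -2.97, 3.08, 5.01, -0.01, -0.02]
[3.98, -0.02, 2.56, 5.01, -0.01, -0.02]
```

>>> move_arm(
  rows=[
    [0,-0.9,0.15,0,0,0,0],
    [0,-1.8,0.3,0,0,0,0],
    [0,-3,0.8,1,0,0,0],
    [0,-4.2,1.2,2,0,0,0],
    [1.3,-4.2,1.7,3,0,0,0],
    [2.7,-4.1,2.2,4,0,0,0],
    [4,-4,2.8,5,0,0,0],
    [4,-3,3.1,5,0,0,0],
    [4,-3,3.1,5,0,0,0],
  ],
)

```text
t: 15.9
eef_pos: [0.5587, -0.3122, 0.0664]
tool_rot: [-0.29, 0.701, 0.601, -0.249]
contact_force: [0.3, -0.5, -0.5]
gripper_width: -0.003
```

Run:
```python
from ik import *
whereR()
for f,y,n,t in ((.040,-.034,.0,45),(.040,-.034,-.028,45)): print(rp(f,y,n,t))
im,d=vision.read_camera('wrist');cv2.imwrite('pics/w12.png',cv2.convertScaleAbs(im,alpha=1.6,beta=10))
im,d=vision.read_camera('scene');cv2.imwrite('pics/s12.png',crop(im,260,110,380,210,6))
```

```text
upper edge [ 39.9 -33.7  -0.2] centre [ 29.2 -33.7   2.6] rot vs tilt50 [ 5. -0. -0.] q [ 0.79  0.54 -0.27  2.28  3.59  0.43 -1.6 ] F [ 0.3 -0.5 -0.5] gw -0.003 t 15.9
[-0.03, -0.02, -0.01, 0.02, 0.01, 0.01]
[-0.03, 2.68, -0.73, 0.02, 0.01, 0.01]
```

View pics/w12.png

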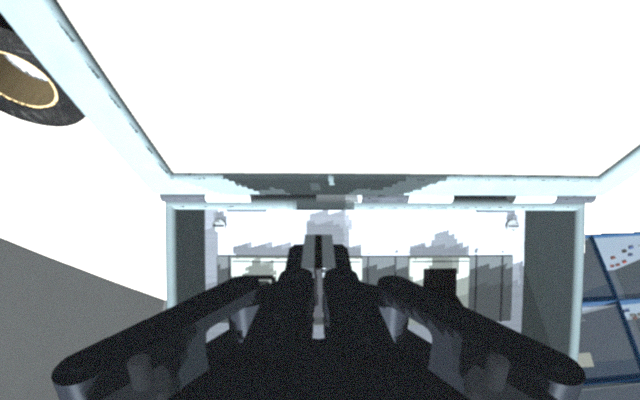

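View pics/s12.png

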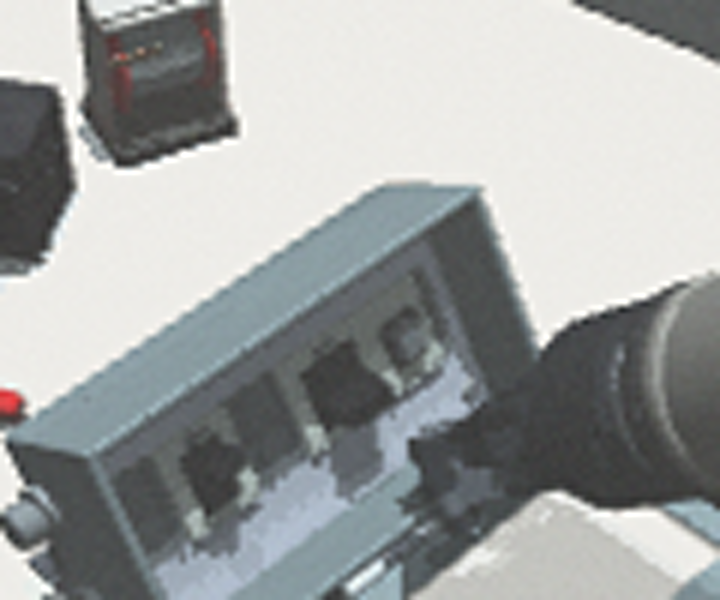

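>>> move_arm(
  rows=[
    [0,0.9,-0.25,0,0,0,0],
    [0,1.8,-0.5,0,0,0,0],
    [0,2.7,-0.7,0,0,0,0],
    [0,2.7,-0.7,0,0,0,0],
  ],
)

```text
t: 16.4
eef_pos: [0.5833, -0.3166, 0.0518]
tool_rot: [-0.29, 0.702, 0.601, -0.249]
contact_force: [-0.0, 0.5, -0.2]
gripper_width: -0.001
```

Run:
```python
from ik import *
whereR()
for f in (.045,.050,.055,.060,.063,.065): print(f,rp(f,-.034,-.028,45))
im,d=vision.read_camera('scene');cv2.imwrite('pics/s13.png',crop(im,270,130,370,210,7))
```

```text
upper edge [ 39.8 -34.3 -29.2] centre [ 29.2 -34.3 -26.3] rot vs tilt50 [5. 0. 0.] q [ 0.75  0.59 -0.25  2.23  3.56  0.43 -1.58] F [-0.   0.5 -0.2] gw -0.001 t 16.4
0.045 [0.03, -0.25, -0.47, 0.04, -0.03, -0.01]
0.05 [0.03, -0.38, -0.96, 0.04, -0.03, -0.01]
0.055 [0.03, -0.51, -1.44, 0.04, -0.03, -0.01]
0.06 [0.03, -0.63, -1.92, 0.04, -0.03, -0.01]
0.063 [0.03, -0.71, -2.21, 0.04, -0.03, -0.01]
0.065 [0.03, -0.76, -2.4, 0.04, -0.03, -0.01]
```

View pics/s13.png

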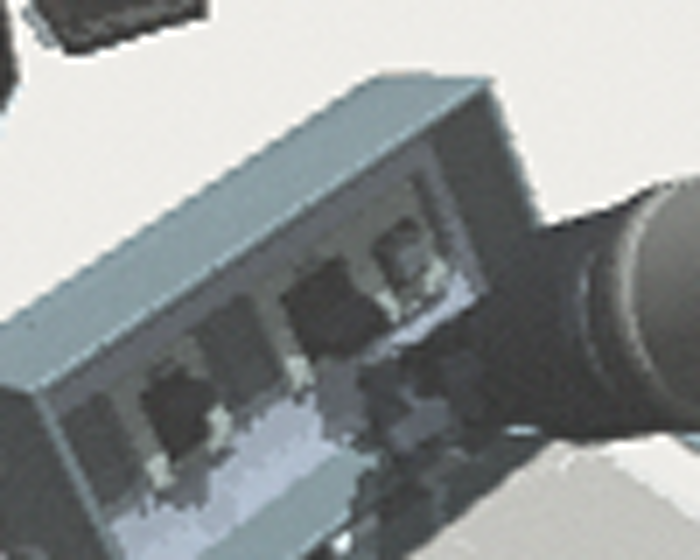

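>>> move_arm(
  rows=[
    [0,-0.2,-0.4,0,0,0,0],
    [0,-0.3,-0.8,0,0,0,0],
    [0,-0.4,-1.2,0,0,0,0],
    [0,-0.5,-1.6,0,0,0,0],
    [0,-0.6,-1.9,0,0,0,0],
    [0,-0.7,-2.2,0,0,0,0],
    [0,-0.7,-2.2,0,0,0,0],
  ],
)

```text
t: 17.15
eef_pos: [0.5933, -0.3181, 0.0728]
tool_rot: [-0.29, 0.702, 0.601, -0.249]
contact_force: [-0.8, -0.6, -0.5]
gripper_width: 0.001
```

Run:
```python
from ik import *
whereR()
for f in (.063,.065,.067): print(f,rp(f,-.034,-.028,45))
for f,n in((.055,-.026),(.050,.0),(.06,.05)): print(f,n,rp(f,-.034,n,45))
im,d=vision.read_camera('scene');cv2.imwrite('pics/s14.png',crop(im,270,130,370,210,7))
im,d=vision.read_camera('wrist');cv2.imwrite('pics/w14.png',cv2.convertScaleAbs(im,alpha=1.6,beta=10))
```

```text
upper edge [ 62.9 -34.3 -27.4] centre [ 52.3 -34.3 -24.6] rot vs tilt50 [5. 0. 0.] q [ 0.76  0.55 -0.28  2.21  3.58  0.37 -1.61] F [-0.8 -0.6 -0.5] gw 0.001 t 17.15
0.063 [0.03, 0.06, -0.02, 0.02, -0.02, -0.02]
0.065 [0.03, 0.0, -0.21, 0.02, -0.02, -0.02]
0.067 [0.03, -0.05, -0.41, 0.02, -0.02, -0.02]
0.055 -0.026 [0.03, 0.07, 0.8, 0.02, -0.02, -0.02]
0.05 0.0 [0.03, -2.31, 1.96, 0.02, -0.02, -0.02]
0.06 0.05 [0.03, -7.4, 2.29, 0.02, -0.02, -0.02]
```

View pics/s14.png

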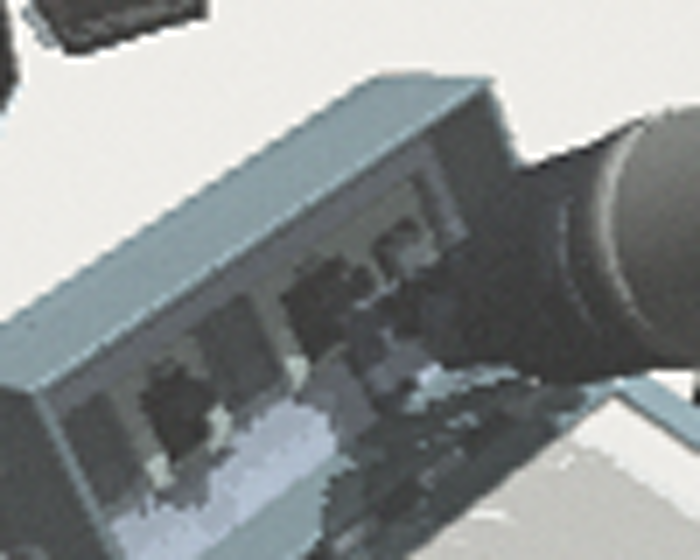

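View pics/w14.png

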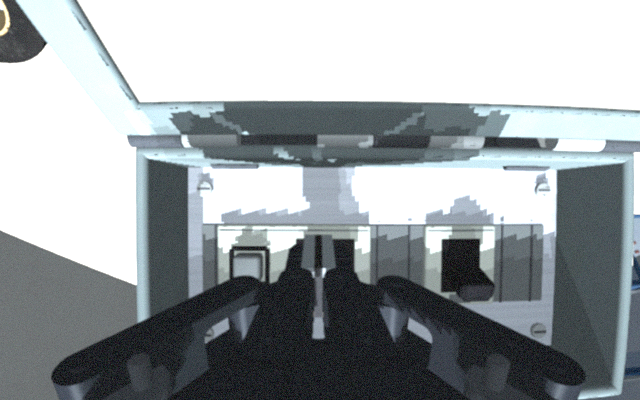

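>>> move_arm(
  rows=[
    [0,0,0.4,0,0,0,0],
    [0,0,0.8,0,0,0,0],
    [0,-1.2,1.4,0,0,0,0],
    [0,-2.3,2,0,0,0,0],
    [0,-4,2.1,0,0,0,0],
    [0,-6,2.2,0,0,0,0],
    [0,-8,1,0,0,0,0],
    [0,-10,0,0,0,0,0],
    [0,-10,0,0,0,0,0],
  ],
)

```text
t: 18.15
eef_pos: [0.5222, -0.3085, 0.1459]
tool_rot: [-0.289, 0.703, 0.601, -0.249]
contact_force: [0.0, -1.0, 0.0]
gripper_width: 0.0
```

Run:
```python
from ik import *
whereR()
im,d=vision.read_camera('wrist');cv2.imwrite('pics/w15.png',cv2.convertScaleAbs(im,alpha=1.6,beta=10));P=cloud('wrist',d)
L=world([0,0,-P0[2]],(P-np.array([P0[0],P0[1],.05])).reshape(-1,3)).reshape(P.shape)
f,y,n=L@F*1e3,L[...,1]*1e3,L@N*1e3
def st(nm,m): print(nm,m.sum(),'f',np.percentile(f[m],[3,50,97]).round(1),'y',np.percentile(y[m],[3,50,97]).round(1),'n',np.median(n[m]).round(1))
v,u=np.mgrid[0:400,0:640]
for nm,a,b in(('button',-92,-62),('lever',-55,-15),('main',20,60)):
    st(nm,(y>a)&(y<b)&(f>35)&(f<85)&(n>-33)&(n<-10)&(v<235))
```

```text
upper edge [ 90.4 -35.6  71.3] centre [ 79.8 -35.6  74.1] rot vs tilt50 [ 4.8 -0.   0.2] q [ 1.01  0.35 -0.47  2.31  3.83  0.27 -1.83] F [ 0. -1.  0.] gw 0.0 t 18.15
button 269 f [53.  59.7 66.4] y [-76.5 -70.4 -64. ] n -30.6
lever 606 f [60.5 66.4 73.7] y [-42.8 -30.  -17.2] n -20.4
main 409 f [60.7 67.2 73.9] y [36.3 44.3 53.3] n -21.2
```

View pics/w15.png

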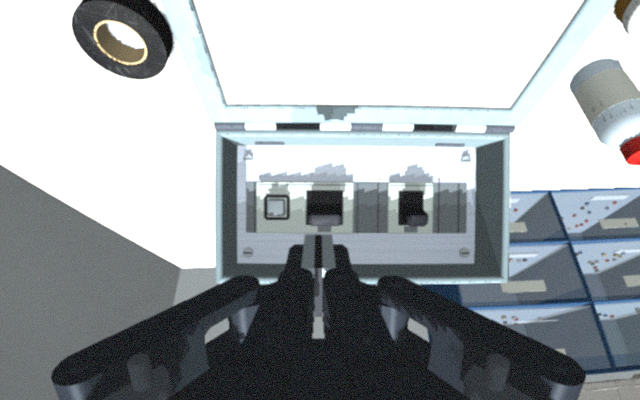

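```bash
cat > t8.py <<'E'
from sim import *
p,r,o=toolpose();q=o['q'].copy()
tip0=p+r.apply([0,-.0145,0]);A=np.array([.515,-.333,.255]);B=np.array([.52,-.33,.30]);C=np.array([.44,-.27,.30])
s=[(45+5*k/6,-30*k/6,tip0+(A-tip0)*k/6) for k in range(1,7)]
s+=[(50-50*k/9,-30,A+(B-A)*k/9) for k in range(1,10)]
s+=[(0,-30*(1-k/4),B+(C-B)*k/4) for k in range(1,5)]
for i,(t,a,tp) in enumerate(s):
    Rw=tgt(P0[2],t)*R.from_euler('x',a,degrees=True)*R.from_euler('y',-90,degrees=True);pw=tp-Rw.apply([0,-.0145,0])
    q=track(q,pw,Rw,5);a2,b2=fk(q,X,S);print(i+1,row(pw,Rw),'q',q.round(2),'err',round(np.linalg.norm(a2-pw)*1e3,1))
E
python3 t8.py
```

```text
1 [-0.55, -1.1, -1.28, -0.69, 0.03, 4.84] q [ 0.89  0.32 -0.31  2.36  3.66  0.33 -1.69] err 0.0
2 [-1.11, -2.21, -2.56, -1.52, 0.13, 9.84] q [ 0.7   0.27 -0.16  2.38  3.41  0.34 -1.53] err 0.0
3 [-1.66, -3.33, -3.84, -2.35, 0.31, 14.83] q [ 0.49  0.23  0.    2.4   3.14  0.35 -1.35] err 0.0
4 [-2.21, -4.47, -5.12, -3.16, 0.56, 19.83] q [ 0.29  0.2   0.16  2.42  2.86  0.38 -1.14] err 0.0
5 [-2.76, -5.61, -6.4, -3.96, 0.88, 24.83] q [ 0.11  0.18  0.29  2.42  2.59  0.42 -0.94] err 0.0
6 [-3.3, -6.77, -7.68, -4.75, 1.27, 29.82] q [-0.03  0.18  0.37  2.42  2.35  0.48 -0.77] err 0.0
7 [-3.26, -7.08, -7.95, 0.68, -0.19, 29.84] q [-0.15  0.14  0.49  2.37  2.03  0.38 -0.41] err 0.0
8 [-3.22, -7.4, -8.22, 6.1, -1.65, 29.81] q [-0.29  0.13  0.62  2.32  1.6   0.35  0.07] err 0.0
9 [-3.18, -7.74, -8.48, 11.53, -3.11, 29.73] q [-0.31  0.12  0.64  2.26  1.2   0.39  0.51] err 0.0
10 [-3.14, -8.09, -8.76, 16.95, -4.57, 29.61] q [-0.26  0.12  0.59  2.19  0.93  0.48  0.82] err 0.0
11 [-3.1, -8.45, -9.03, 22.38, -6.04, 29.43] q [-0.24  0.13  0.55  2.12  0.76  0.58  1.03] err 0.0
12 [-3.06, -8.82, -9.31, 27.8, -7.5, 29.21] q [-0.22  0.16  0.53  2.06  0.65  0.69  1.18] err 0.0
13 [-3.02, -9.2, -9.6, 33.22, -8.96, 28.95] q [-0.2   0.18  0.52  1.99  0.57  0.8   1.3 ] err 0.0
14 [-2.98, -9.59, -9.89, 38.64, -10.42, 28.63] q [-0.19  0.22  0.51  1.93  0.51  0.91  1.4 ] err 0.0
15 [-2.94, -9.99, -10.19, 44.06, -11.88, 28.26] q [-0.18  0.26  0.51  1.86  0.47  1.02  1.49] err 0.0
16 [-1.6, -11.5, -8.57, 44.53, -8.93, 21.16] q [-0.12  0.2   0.49  1.87  0.34  1.03  1.6 ] err 0.0
17 [-0.24, -13.02, -6.97, 44.87, -5.98, 14.06] q [-0.07  0.16  0.48  1.89  0.21  1.05  1.72] err 0.0
18 [1.11, -14.56, -5.39, 45.07, -3.02, 6.95] q [-0.01  0.13  0.48  1.9   0.07  1.08  1.84] err 0.0
19 [2.48, -16.12, -3.83, 45.14, -0.07, -0.15] q [ 0.04  0.11  0.49  1.92 -0.06  1.13  1.96] err 0.0
```

>>> move_arm(
  rows=[
    [-0.5,-1.1,-1.3,-0.7,0,4.8,0],
    [-1.1,-2.2,-2.6,-1.5,0.1,9.8,0],
    [-1.7,-3.3,-3.8,-2.4,0.3,14.8,0],
    [-2.2,-4.5,-5.1,-3.2,0.6,19.8,0],
    [-2.8,-5.6,-6.4,-4,0.9,24.8,0],
    [-3.3,-6.8,-7.7,-4.7,1.3,29.8,0],
    [-3.3,-6.9,-7.8,-2,0.5,29.8,0],
    [-3.3,-7.1,-8,0.7,-0.2,29.8,0],
    [-3.2,-7.2,-8.1,3.4,-0.9,29.8,0],
    [-3.2,-7.4,-8.2,6.1,-1.7,29.8,0],
    [-3.2,-7.6,-8.3,8.8,-2.4,29.8,0],
    [-3.2,-7.7,-8.5,11.5,-3.1,29.7,0],
  ],
)

```text
t: 19.4
eef_pos: [0.5207, -0.3428, 0.2574]
tool_rot: [-0.26, 0.801, 0.38, -0.383]
contact_force: [-0.3, -1.1, -0.2]
gripper_width: 0.001
```

```bash
cat > t9.py <<'E'
from sim import *
p,r,o=toolpose();q=o['q'].copy();print(q.round(2),p,o['t'])
tip0=p+r.apply([0,-.0145,0]);B=np.array([.50,-.32,.30]);C=np.array([.44,-.27,.30])
e=(tgt(P0[2],33.3)*R.from_euler('x',-30,degrees=True)*R.from_euler('y',-90,degrees=True)).inv()*r
print(e.as_rotvec(degrees=True).round(1))
s=[(33-33*k/6,-30,-90,tip0+(B-tip0)*k/6) for k in range(1,7)]
s+=[(0,-30*(1-k/5),-90+7*k,B+(C-B)*k/5) for k in range(1,6)]
for i,(t,a,ro,tp) in enumerate(s):
    Rw=tgt(P0[2],t)*R.from_euler('x',a,degrees=True)*R.from_euler('y',ro,degrees=True);pw=tp-Rw.apply([0,-.0145,0])
    q=track(q,pw,Rw,5);a2,b2=fk(q,X,S);print(i+1,row(pw,Rw),'q',q.round(2),'err',round(np.linalg.norm(a2-pw)*1e3,1))
E
python3 t9.py
```

```text
[-0.26  0.12  0.52  2.25  1.24  0.45  0.42] [ 0.52070047 -0.34280423  0.25743038] 19.4
[-1.3  0.8  0.5]
1 [-0.13, -0.63, 0.08, 6.36, -3.68, -0.51] q [-0.18  0.12  0.5   2.19  0.95  0.49  0.81] err 0.0
2 [-0.27, -1.27, 0.12, 11.11, -6.45, -0.51] q [-0.16  0.12  0.47  2.13  0.79  0.6   1.01] err 0.0
3 [-0.42, -1.92, 0.16, 15.86, -9.23, -0.5] q [-0.15  0.14  0.45  2.08  0.68  0.71  1.15] err 0.0
4 [-0.57, -2.57, 0.2, 20.61, -12.0, -0.5] q [-0.15  0.16  0.44  2.02  0.6   0.82  1.27] err 0.0
5 [-0.73, -3.24, 0.23, 25.36, -14.77, -0.5] q [-0.14  0.18  0.43  1.96  0.55  0.92  1.36] err 0.0
6 [-0.9, -3.92, 0.25, 30.11, -17.54, -0.5] q [-0.13  0.21  0.43  1.9   0.51  1.03  1.44] err 0.0
7 [-0.45, -5.0, 1.39, 31.26, -9.13, -4.39] q [-0.11  0.18  0.43  1.91  0.4   1.03  1.42] err 0.0
8 [0.0, -6.11, 2.52, 32.99, -0.74, -8.13] q [-0.08  0.15  0.44  1.91  0.28  1.04  1.39] err 0.0
9 [0.45, -7.22, 3.64, 35.3, 7.59, -11.67] q [-0.05  0.13  0.45  1.91  0.17  1.06  1.37] err 0.0
10 [0.89, -8.35, 4.75, 38.17, 15.82, -15.0] q [-0.02  0.12  0.47  1.91  0.05  1.09  1.35] err 0.0
11 [1.33, -9.49, 5.85, 41.6, 23.92, -18.08] q [ 0.01  0.11  0.49  1.92 -0.06  1.13  1.33] err 0.0
```

>>> move_arm(
  rows=[
    [-0.1,-0.3,0,3.2,-1.8,-0.3,0],
    [-0.1,-0.6,0.1,6.4,-3.7,-0.5,0],
    [-0.3,-1.3,0.1,11.1,-6.5,-0.5,0],
    [-0.4,-1.9,0.2,15.9,-9.2,-0.5,0],
    [-0.6,-2.6,0.2,20.6,-12,-0.5,0],
    [-0.7,-3.2,0.2,25.4,-14.8,-0.5,0],
    [-0.9,-3.9,0.3,30.1,-17.5,-0.5,0],
    [-0.4,-5,1.4,31.3,-9.1,-4.4,0],
    [0,-6.1,2.5,33,-0.7,-8.1,0],
    [0.4,-7.2,3.6,35.3,7.6,-11.7,0],
    [0.9,-8.3,4.8,38.2,15.8,-15,0],
    [1.3,-9.5,5.9,41.6,23.9,-18,0],
  ],
)

```text
t: 20.6
eef_pos: [0.4383, -0.2687, 0.2846]
tool_rot: [-0.637, 0.653, 0.282, -0.296]
contact_force: [0.3, -1.2, -0.3]
gripper_width: 0.003
```

Run:
```python
from ik import *
p,r,o=toolpose();print(o['q'].round(2),p)
# grasp poses measured earlier when cover was down: eef (.3895,-.2502,.0124)
for z in(.25,.15,.07,.0144): print(z,row([.3925,-.2505,z],tgt(P0[2],0)))
im,d=vision.read_camera('top');cv2.imwrite('pics/t16.png',crop(im,250,120,420,260,4))
```

```text
[-0.01  0.15  0.47  1.89 -0.04  1.12  1.32] [ 0.43825105 -0.26866727  0.28460673]
0.25 [-1.59, 3.45, 4.66, 1.39, 57.08, -1.11]
0.15 [-1.32, 13.45, 4.78, 1.39, 57.08, -1.11]
0.07 [-1.1, 21.44, 4.87, 1.39, 57.08, -1.11]
0.0144 [-0.94, 27.0, 4.94, 1.39, 57.08, -1.11]
```

View pics/t16.png

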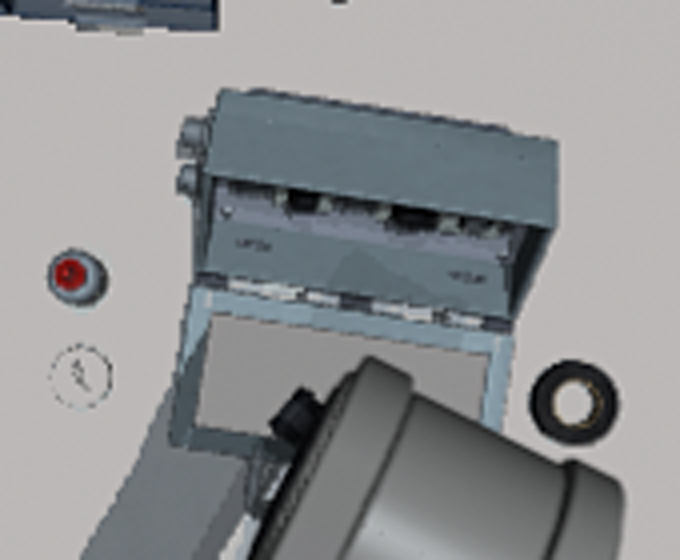

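>>> move_arm(
  rows=[
    [-0.3,1,1,0,8,0,0],
    [-0.5,2,2,0.3,16,-0.2,0.3],
    [-0.8,3,3,0.6,24,-0.4,0.3],
    [-1.1,4.5,4,0.9,32,-0.6,0.3],
    [-1.4,6.5,4.6,1.2,40,-0.8,0.3],
    [-1.4,9,4.7,1.4,48,-1,0.3],
    [-1.3,11.5,4.8,1.4,57,-1.1,0.3],
    [-1.3,13.4,4.8,1.4,57,-1.1,0.3],
    [-1.3,13.4,4.8,1.4,57,-1.1,0.3],
  ],
)

```text
t: 21.55
eef_pos: [0.3878, -0.2494, 0.1482]
tool_rot: [0.706, -0.703, 0.059, -0.054]
contact_force: [0.3, -0.1, -0.3]
gripper_width: 0.298
```

Run:
```python
from ik import *
p,r,o=toolpose();print(o['q'].round(2),p,o['t'],o['gripper_width'])
for z in(.07,.0144): print(z,row([.3925,-.2505,z],tgt(P0[2],0)))
c=vision.get_calibration('wrist');im,d=vision.read_camera('wrist');cv2.imwrite('pics/w17.png',cv2.convertScaleAbs(im,alpha=1.3,beta=10));P=cloud('wrist',d)
m=(P[...,2]>.045)&(P[...,2]<.065)&(P[...,0]<.41)&(P[...,1]>-.29)&(P[...,1]<-.20)
L=world([0,0,-P0[2]],P.reshape(-1,3)-[P0[0],P0[1],.0]).reshape(P.shape)
m&=(L[...,0]<-.14)
print(m.sum(),np.nanpercentile(L[m],[3,50,97],axis=0).round(4))
pt=r.inv().apply(P[m]-p);print(np.percentile(pt,[3,50,97],axis=0).round(4))
```

```text
[-0.04  0.25  0.55  2.15 -0.18  0.8   0.47] [ 0.38777654 -0.24941034  0.14819893] 21.55 0.29789106632778994
0.07 [0.55, 7.82, -0.06, -0.23, -0.34, -0.45]
0.0144 [0.59, 13.38, -0.09, -0.23, -0.34, -0.45]
1327 [[-0.1579 -0.0351  0.0535]
 [-0.1529  0.0136  0.0564]
 [-0.144   0.0514  0.058 ]]
[[-0.0012  0.0902 -0.0377]
 [ 0.0037  0.0918  0.0111]
 [ 0.0123  0.0947  0.0488]]
```

View pics/w17.png

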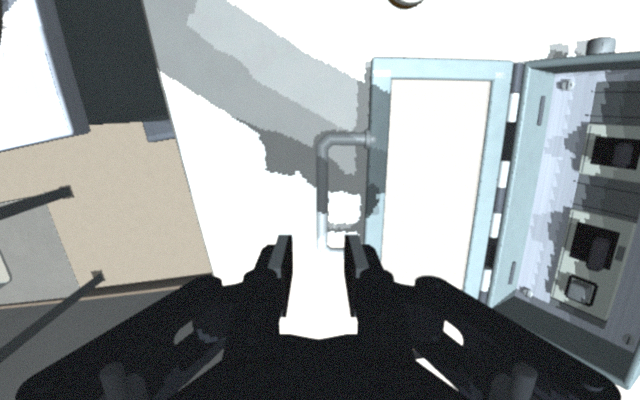

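>>> move_arm(
  rows=[
    [0.2,2,0,0,-0.2,-0.2,0.3],
    [0.4,4.5,0,-0.2,-0.3,-0.4,0.3],
    [0.45,7,-0.1,-0.2,-0.3,-0.4,0.3],
    [0.45,9.5,-0.1,-0.2,-0.3,-0.4,0.3],
    [0.45,11.5,-0.1,-0.2,-0.3,-0.4,0.3],
    [0.45,13.3,-0.1,-0.2,-0.3,-0.4,0.3],
    [0.45,13.3,-0.1,-0.2,-0.3,-0.4,0.3],
    [0.45,13.3,-0.1,-0.2,-0.3,-0.4,0],
    [0.45,13.3,-0.1,-0.2,-0.3,-0.4,0],
    [0.45,13.3,-0.1,-0.2,-0.3,-0.4,0],
  ],
  squeeze=25,
)

```text
t: 22.6
eef_pos: [0.39, -0.2507, 0.0172]
tool_rot: [0.705, -0.705, 0.055, -0.054]
contact_force: [-6.2, -0.6, -3.5]
gripper_width: 0.103
```

```bash
cat > t10.py <<'E'
from ik import *
import sys
p,r,o=toolpose();print(o['q'].round(2),p,o['t'],o['gripper_width'],o['contact_force'].round(1))
P1=[0.5395,-0.2750,-0.1533]
g=p-r.apply([0,.034,0]);L=world([0,0,-P1[2]],g-[P1[0],P1[1],.05])[0];print('grasp',L.round(4),np.linalg.norm(L[[0,2]]),np.degrees(np.arctan2(L@N,L@F)))
ph=np.arctan2(L@N,L@F);L0=L
for k in [float(a) for a in sys.argv[1:]]:
    b=coverpt(np.radians(k),.152,0,0)-[0,0,.05];b[1]=L[1]
    print(k,row(p+world([0,0,P1[2]],b-L)[0],tgt(P0[2],0)))
E
python3 t10.py 112 104 96 88 80 72 64 56 48 40
```

```text
[ 0.11  0.49  0.4   2.22 -0.39  0.5   0.66] [ 0.3899615  -0.25073646  0.01718038] 22.6 0.10261741634667204 [-6.2 -0.6 -3.5]
grasp [-0.1514  0.0011  0.0012] 0.15142316426920452 119.5541271291978
112.0 [0.09, -2.0, 0.0, -0.07, -0.06, -0.12]
104.0 [0.52, -4.07, 0.01, -0.07, -0.06, -0.12]
96.0 [1.24, -6.07, 0.01, -0.07, -0.06, -0.12]
88.0 [2.24, -7.94, 0.01, -0.07, -0.06, -0.12]
80.0 [3.48, -9.66, 0.02, -0.07, -0.06, -0.12]
72.0 [4.95, -11.19, 0.02, -0.07, -0.06, -0.12]
64.0 [6.62, -12.5, 0.02, -0.07, -0.06, -0.12]
56.0 [8.45, -13.56, 0.03, -0.07, -0.06, -0.12]
48.0 [10.41, -14.36, 0.03, -0.07, -0.06, -0.12]
40.0 [12.47, -14.88, 0.03, -0.07, -0.06, -0.12]
```

>>> move_arm(
  rows=[
    [0,-1,0,0,0,0,0],
    [0.1,-2,0,0,0,0,0],
    [0.5,-4.1,0,0,0,0,0],
    [1.2,-6.1,0,0,0,0,0],
    [2.2,-7.9,0,0,0,0,0],
    [3.5,-9.7,0,0,0,0,0],
    [4.9,-11.2,0,0,0,0,0],
    [6.6,-12.5,0,0,0,0,0],
    [8.4,-13.6,0,0,0,0,0],
    [10.4,-14.4,0,0,0,0,0],
    [12.4,-14.9,0,0,0,0,0],
    [12.4,-14.9,0,0,0,0,0],
  ],
)

```text
t: 23.8
eef_pos: [0.5163, -0.2714, 0.1699]
tool_rot: [-0.705, 0.705, -0.053, 0.056]
contact_force: [-1.8, 1.2, 12.1]
gripper_width: 0.103
```

```bash
python3 t10.py 32 24 16 8 4 2 0 -2
```

```text
[-0.03  0.42  0.53  1.86 -0.26  0.93  0.47] [ 0.51631935 -0.27138267  0.16990477] 23.8 0.10292058012289898 [-1.8  1.2 12.1]
grasp [-2.360e-02  1.000e-04  1.539e-01] 0.15570452085995662 38.721463081549125
32.0 [1.83, 0.21, -0.0, 0.06, 0.01, 0.25]
24.0 [3.95, 0.29, -0.0, 0.06, 0.01, 0.25]
16.0 [6.04, 0.67, -0.0, 0.06, 0.01, 0.25]
8.0 [8.05, 1.33, -0.0, 0.06, 0.01, 0.25]
4.0 [9.02, 1.77, -0.0, 0.06, 0.01, 0.25]
2.0 [9.49, 2.01, 0.0, 0.06, 0.01, 0.25]
0.0 [9.95, 2.27, 0.0, 0.06, 0.01, 0.25]
-2.0 [10.4, 2.55, 0.0, 0.06, 0.01, 0.25]
```

>>> move_arm(
  rows=[
    [1,0.2,0,0,0,0,0],
    [1.8,0.2,0,0,0,0,0],
    [3.9,0.3,0,0,0,0,0],
    [6,0.7,0,0,0,0,0],
    [7,1,0,0,0,0,0],
    [8,1.3,0,0,0,0,0],
    [9,1.8,0,0,0,0,0],
    [9,1.8,0,0,0,0,0],
  ],
)

```text
t: 24.6
eef_pos: [0.6075, -0.2862, 0.1536]
tool_rot: [-0.704, 0.706, -0.051, 0.057]
contact_force: [3.0, -2.0, 4.9]
gripper_width: 0.11
```

```bash
python3 t10.py 4 2 0 -2
python3 - <<'E'
from h import *
im,d=vision.read_camera('scene');cv2.imwrite('pics/s18.png',crop(im,240,90,380,220,5))
E
```

```text
[ 0.    0.57  0.5   1.66 -0.32  0.98  0.46] [ 0.60751766 -0.28618901  0.15363248] 24.6 0.1102740201701956 [ 3.  -2.   4.9]
grasp [ 0.0686 -0.0006  0.1376] 0.15379744946037172 3.4944389779669454
4.0 [-0.2, 0.1, 0.0, 0.17, 0.03, 0.49]
2.0 [0.27, 0.34, 0.0, 0.17, 0.03, 0.49]
0.0 [0.73, 0.61, 0.0, 0.17, 0.03, 0.49]
-2.0 [1.18, 0.88, 0.0, 0.17, 0.03, 0.49]
```

View pics/s18.png

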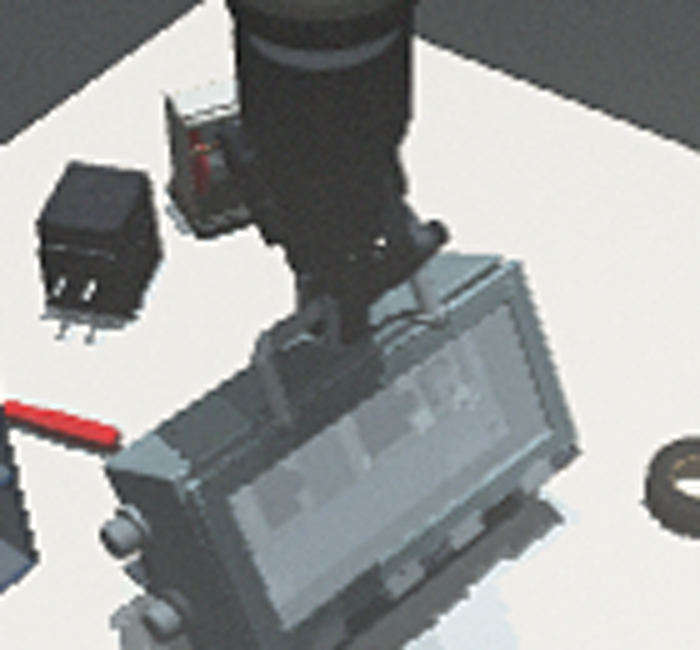

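Nearly shut. Push a bit further along the arc until it stops.

>>> move_arm(
  rows=[
    [0.3,0.25,0,0,0,0,0],
    [0.6,0.45,0,0,0,0,0],
    [0.9,0.65,0,0,0,0,0],
    [1.2,0.85,0,0,0,0,0],
    [1.2,0.85,0,0,0,0,0],
  ],
)

```text
t: 25.15
eef_pos: [0.6154, -0.2875, 0.1487]
tool_rot: [0.705, -0.705, 0.054, -0.055]
contact_force: [-18.4, 8.0, 33.3]
gripper_width: 0.104
```

```bash
python3 t10.py 2 0 -2 -4
```

```text
[ 0.01  0.59  0.5   1.64 -0.33  0.99  0.46] [ 0.61541468 -0.28747048  0.1487144 ] 25.15 0.10351721304625558 [-18.4   8.   33.3]
grasp [ 0.0768 -0.0008  0.1327] 0.15335828993720352 -0.0723308472601155
2.0 [-0.55, -0.15, -0.0, -0.04, -0.07, 0.14]
0.0 [-0.09, 0.11, -0.0, -0.04, -0.07, 0.14]
-2.0 [0.37, 0.38, 0.0, -0.04, -0.07, 0.14]
-4.0 [0.81, 0.67, 0.0, -0.04, -0.07, 0.14]
```

>>> move_arm(
  rows=[
    [0.2,0.1,0,0,0,0,0],
    [0.2,0.1,0,0,0,0,0.35],
    [0.2,0.1,0,0,0,0,0.4],
    [0.1,0,0,0,0,0,0.4],
    [0.1,0,0,0,0,0,0.4],
    [0.1,-1.5,0,0,0,0,0.4],
    [0.1,-3,0,0,0,0,0.4],
    [0.1,-5,0,0,0,0,0.4],
    [0.1,-9,0,0,0,0,0.4],
    [0,-13,0,0,0,0,0.4],
    [0,-17,0,0,0,0,0.4],
    [0,-17,0,0,0,0,0.4],
  ],
)

```text
t: 26.35
eef_pos: [0.6174, -0.2898, 0.3274]
tool_rot: [-0.704, 0.706, -0.05, 0.06]
contact_force: [0.4, -0.5, -0.7]
gripper_width: 0.401
```

```bash
cat > chk.py <<'E'
from ik import *
import sys
p,r,o=toolpose();print(p,o['t'],o['contact_force'].round(1))
im,d=vision.read_camera('scene');cv2.imwrite(f'pics/s{sys.argv[1]}.png',crop(im,230,100,390,230,5))
it,dt=vision.read_camera('top');cv2.imwrite(f'pics/t{sys.argv[1]}.png',it)
for nm,dd in(('scene0',np.load('pics/scene0.npy')),('scene',d),('top0',np.load('pics/top0.npy')),('top',dt)):
    P=cloud(nm.strip('0'),dd);L=world([0,0,-P0[2]],(P-np.array([P0[0],P0[1],.05])).reshape(-1,3)).reshape(P.shape)
    f,y,n=L@F*1e3,L[...,1]*1e3,L@N*1e3
    s=[]
    for a,b in((0,10),(101,113)):
        m=(abs(y)<105)&(f>a)&(f<b)&(abs(n)<30);s.append(np.median(n[m]).round(2))
    m=(abs(y)<40)&(f>140)&(f<165)&(abs(n)<25);s+=[m.sum(),np.median(n[m]).round(2),np.median(f[m]).round(1)];print(nm,s)
E
python3 chk.py 20
```

```text
[ 0.61738393 -0.28983616  0.32741984] 26.35 [ 0.4 -0.5 -0.7]
scene0 [np.float64(4.03), np.float64(5.35), np.int64(116), np.float64(5.65), np.float64(153.6)]
scene [np.float64(4.05), np.float64(4.63), np.int64(124), np.float64(4.58), np.float64(153.4)]
top0 [np.float64(7.66), np.float64(7.55), np.int64(138), np.float64(7.55), np.float64(153.6)]
top [np.float64(nan), np.float64(5.83), np.int64(0), np.float64(nan), np.float64(nan)]
  return _methods._mean(a, axis=axis, dtype=dtype,
  ret = ret.dtype.type(ret / rcount)
```

View pics/s20.png

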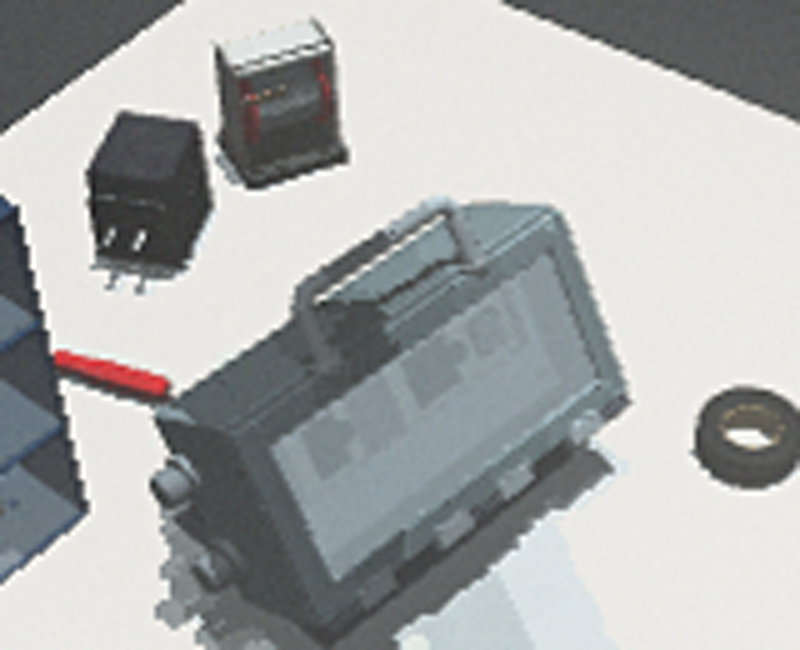

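View pics/t20.png

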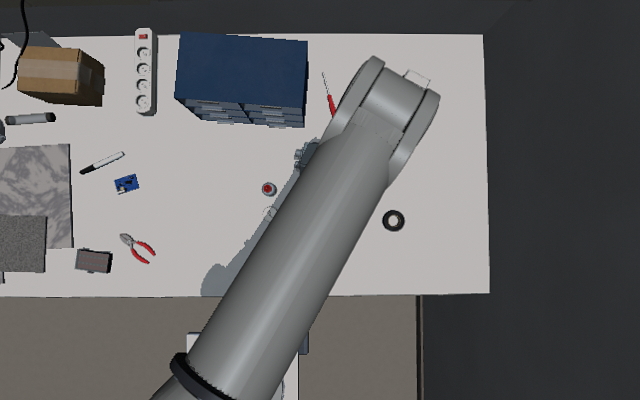

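>>> move_arm(
  rows=[
    [-3,0,0,0,0,0,0],
    [-6,2,0,0,0,0,0],
    [-6,6,0,0,0,0,0],
    [-6,10,0,0,0,0,0],
    [-6,14,0,0,0,0,0],
    [-6,16.4,0,0,0,0,0],
    [-5,16.4,0,0,0,0,0],
    [-4,16.4,0,0,0,0,0],
    [-3,16.4,0,0,0,0,0],
    [-2.4,16.4,0,0,0,0,0],
    [-2,16.4,0,0,0,0,0],
    [-1.8,16.4,0,0,0,0,0],
  ],
)

```text
t: 27.65
eef_pos: [0.5971, -0.2855, 0.158]
tool_rot: [0.705, -0.705, 0.054, -0.056]
contact_force: [-11.0, 4.7, 9.9]
gripper_width: 0.002
```

```bash
python3 chk.py 21 2>/dev/null| head -3
```

```text
[ 0.59705005 -0.28549365  0.15804529] 27.65 [-11.    4.7   9.9]
scene0 [np.float64(4.03), np.float64(5.35), np.int64(116), np.float64(5.65), np.float64(153.6)]
scene [np.float64(4.2), np.float64(4.37), np.int64(100), np.float64(5.46), np.float64(153.0)]
```

View pics/s21.png

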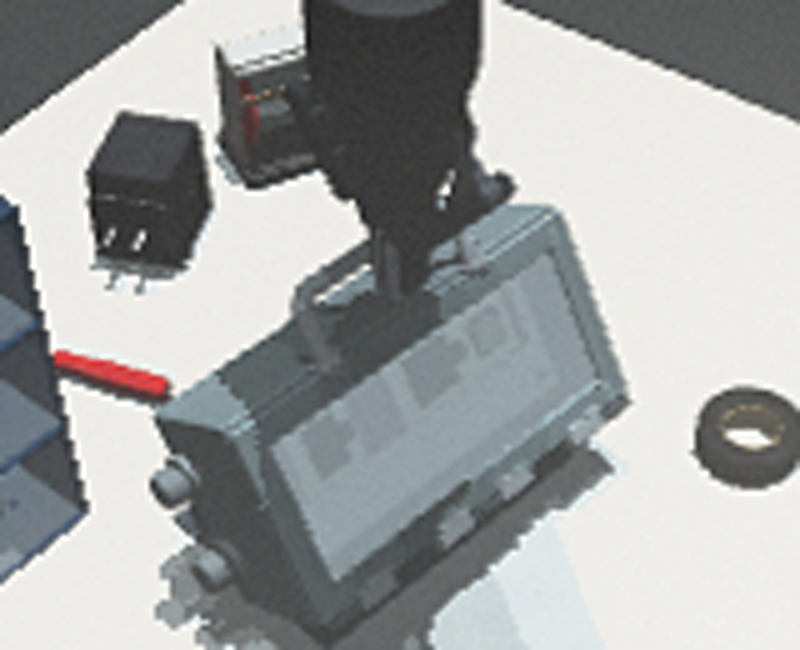

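>>> move_arm(
  rows=[
    [0.3,0,0,0,0,0,0],
    [0.3,0,0,0,0,0,0],
    [0,0,0,0,0,0,0],
    [-1,0,0,0,0,0,0],
    [-2.5,-0.5,0,0,0,0,0],
    [-5,-2,0,0,0,0,0],
    [-7,-5,0,0,0,0,0],
    [-8,-9,0,0,0,0,0],
    [-9,-13,0,0,0,0,0],
    [-10,-17,0,0,0,0,0],
    [-10,-17,0,0,0,0,0],
  ],
)

```text
t: 28.85
eef_pos: [0.4985, -0.2724, 0.334]
tool_rot: [-0.705, 0.705, -0.051, 0.06]
contact_force: [-0.1, -0.3, -0.8]
gripper_width: -0.005
```

```bash
python3 chk.py 22 2>/dev/null| head -3
python3 - <<'E'
from h import *
im,d=vision.read_camera('wrist');cv2.imwrite('pics/w22.png',cv2.convertScaleAbs(im,alpha=1.3,beta=10))
E
```

```text
[ 0.49854198 -0.27237336  0.33403625] 28.85 [-0.1 -0.3 -0.8]
scene0 [np.float64(4.03), np.float64(5.35), np.int64(116), np.float64(5.65), np.float64(153.6)]
scene [np.float64(4.27), np.float64(4.53), np.int64(124), np.float64(4.89), np.float64(153.7)]
```

View pics/s22.png

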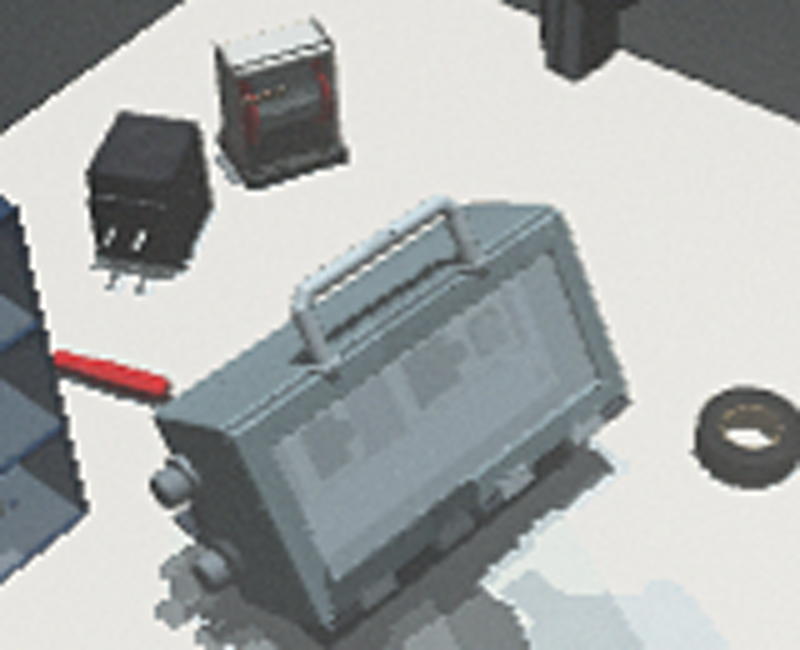

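View pics/w22.png

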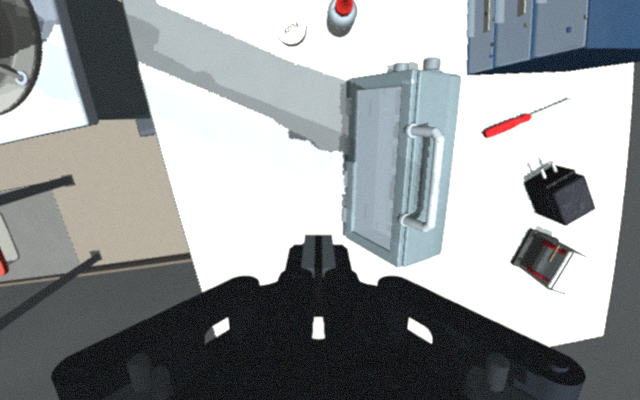

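Scene picture: the cover lies flat on the box face with the loop free at about (375,255) in the crop. The tape roll and the pieces behind the box are in their places. The wrist picture shows the flux pot (292,32) and the dropper bottle (343,12) still standing. I'll hand it in.

Run:
```python
from station import bot
print(bot.hand_in())
```

```text
the job is handed in; nothing more can be done
None
```

The trip test was carried out in the order asked and handed in at about 29 s of robot time. `hand_in` gives no verdict, so what follows rests on my own checks.

- **Cover down:** I pulled the cover to the end of its travel. The grip point worked out at about 121° against the stated 120°.
- **Test button:** I pressed it with about 7.5 N, and the wrist picture showed the breaker's lever had dropped by itself.
- **Lever back up:** I lifted the lever from below. After backing off, it stood level with the main switch's lever, which had stayed on.
- **Cover shut:** I pushed the cover up to its stop at about 39 N on the wrist, released it, then pressed the loop once more. The last depth check put its upper and lower edges within 0.3 mm of each other.
- **Things round the box:** In the last pictures the bottle, the flux pot and the tape roll are standing where they were. I judged this by eye and did not measure them again.

Three things disagreed with what I expected:

- **Fingertips:** With the jaws shut they were about 15 mm behind the reported TCP, not 17 mm ahead as stated. My first grip therefore closed above the bar, and I corrected for it.
- **Wrist camera:** Its readings were about 4 mm off sideways, so I aimed at the button between the two readings.
- **First approach to the button:** It ran into joint limits, so I backed out and came in with another arm posture.

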